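# Hang the die sleeve on the slanted holder peg until the catch snaps

### The job

Put the flanged steel die sleeve away: hang it on the slanted peg of the holder, flange first with a flat side of the flange towards the catch, sliding it on along the peg until its flange sits on the stop collar and the spring catch has snapped shut over the flange. Then, still holding it, pull it back lightly along the peg, just enough to feel the catch hold it (about 8 N), and let go. Do not force it (never more than about 20 N against the holder) and leave the other things on the table where they are.

Things in the scene. Friction and masses are not known exactly. Their poses are not given: they have to be found in the camera images.
- sleeve_mid (a point): Centre of the loose steel sleeve: on its bore axis, 31 mm above its underside. Square flange 46x46 mm, 22 mm high at the bottom; above it a square body 30x30 mm, 40 mm high, in line with it; 62 mm in all, about 0.22 kg; bore 17.5 mm right through. z = bore axis, flange to square end; x, y are square to the body's flat faces. Grip these, in their upper half.
- sleeve: The same sleeve, at the centre of its underside (the flange's flat face), same axes. It starts standing on the flange. On the peg one flat side of the flange (any) must face the catch, within some 8 deg. Keep the fingers off the lowest 34 mm (flange and a little above), which meet the collar and the catch.
- stand: The fixed holder: grey base plate 120x90x12 mm, origin under its centre, x away from the robot side, y to the left. A slanted grey boss on it carries the round steel peg, which leans to -x.
- peg_foot (a point): Point on the peg's axis, 82 mm above the table. z = up along the peg (60 deg above level), y level. A dark stop collar, 42 mm across, faced with a rubber pad, is clamped on the peg with this face between 0 and 26 mm up the axis from this point, differently each time; no reading gives its place: feel for it. The pad yields 1 mm per 8 N. Home, the sleeve's underside lies on it.
- peg_tip (a point): Tip of the same peg, 85 mm up its axis from peg_foot, same axes. The peg is 15 mm thick; its last 8 mm taper to 6 mm. The collar's catch stands on the -x side of the peg, 14 mm wide, up to 46 mm above the collar's face and 33 mm from the axis (its black thumb tab 53 and 42 mm).
- catch (a joint): Swing of the spring catch, rad; 0 = shut. Its nose meets the flange when the underside is some 36 mm above the collar's face; the passing flange pushes it out to about 0.09 (some 2 to 8 N along the peg, up to 12 N if hurried) and it springs back to 0 over the flange in the last 2 mm before the flange meets the collar. Shut, it leaves about 2 mm of play along the peg, then holds against a pull.
- hex_key: Bystander, not to be disturbed: 6 mm hex key lying on the table, 33x98x7 mm; origin at the centre of its underside.
- spare_punch: Bystander, not to be disturbed: dark steel punch standing upright, 16 mm across, 53 mm high; origin at the centre of its underside.
- gauge_block: Bystander, not to be disturbed: flat steel gauge with slots, 22x56x12 mm; origin at the centre of its underside.
- clip_4: Bystander, not to be disturbed: black moulded clip, 47x74x31 mm; origin at the centre of its underside.
- clip_6: Bystander, not to be disturbed: black moulded clip, 46x67x28 mm; origin at the centre of its underside.
- bolt_2: Bystander, not to be disturbed: M8 bolt standing on its head, 36 mm high; origin at the centre of its underside.
- water_bottle: Bystander, not to be disturbed: clear plastic drink bottle standing upright, 65 mm across, 204 mm high; origin at the centre of its underside.
Mind the look-alikes: they are no part of the job. There is more than one size of the stand; the job needs the larger.

How it is judged:
On the way, in this order (a step that is already met when the one before it is completed fails the run):
1. the sleeve is on the peg, short of the collar (x of sleeve_mid in the frame of peg_foot between -0.004 and 0.004 m and y of sleeve_mid in the frame of peg_foot between -0.004 and 0.004 m and angle between the z axis of sleeve_mid and the z axis of peg_foot, either way round below 0.12 rad and z of sleeve_mid in the frame of peg_foot between 0.027 and 0.105 m), for 0.1 s.
2. the flange is down and the catch has snapped shut over it (x of sleeve_mid in the frame of peg_foot between -0.004 and 0.004 m and y of sleeve_mid in the frame of peg_foot between -0.004 and 0.004 m and angle between the z axis of sleeve_mid and the z axis of peg_foot, either way round below 0.12 rad and z of sleeve in the frame of peg_foot between -0.004 and 0.0295 m and value of joint catch below 0.03 rad), for 0.2 s.
3. the sleeve is pulled back against the shut catch with over 3 N (all of step 2 and contact force between sleeve and catch above 3 N), for 0.1 s.
At the end, for the whole second after the job is handed in: The sleeve hangs on the peg, flange down, its axis within 4 mm and 0.12 rad of the peg's, its underside between 4 mm below and 29.5 mm above peg_foot along the peg axis, with the catch shut over the flange (below 0.03 rad), released and at rest (all of step 2 and linear speed of sleeve below 0.02 m/s and contact force between sleeve and the fingers below 0.1 N); the robot touches nothing.
It fails at once if the sleeve pressed or pulled against the holder with more than 25 N (contact force between sleeve and stand above 25 N).
It fails at once if another thing on the table was moved more than 30 mm (distance of any of hex_key, spare_punch, gauge_block, clip_4, clip_6, bolt_2, water_bottle from where it was at the start of the episode above 0.03 m).
It also fails if it takes over 58 s, if anything falls off the work surface, if the arm or the gripper's body presses on something with over 40 N, if the wrist force passes 120 N, or if a joint passes its speed limit or range.

### The arm

A 6-joint arm with a two-finger parallel gripper is mounted at the origin on a cart in front of the work surface, level with it; the furniture and walls round the work are solid. World frame = base frame: x ahead of the robot, y to its left, z up, the work surface at z = 0. Lengths are in m, angles in rad, forces in N, time in s.
With the tool pointing down it reaches from about 0.35 to 0.775 m from the base axis. Payload 7.3 kg.
Tool frame: the origin (TCP) lies midway between the tips of the shut fingers; the grasp point (between the pads) lies 19 mm behind it (robot.tcp_to_grasp is the distance from the TCP to the grasp point, in m); z points along the fingers, y is the direction in which the jaws open and shut (so a half turn about z gives the same grasp; the last joint's range is limited). The gripper opens to 92 mm and grips with 3 to 60 N. Pads are 19 mm wide; open, the fingers measure 130 mm over their backs; the gripper's body (75 mm by 190 mm) begins 47 mm behind the grasp point.
Start: joints at [-1.317, 0.342, 1.524, -0, 1.275, -0.146], TCP at [0.204, -0.484, 0.227] pointing down, gripper open.
Joint ranges: [-2.53, 2.53], [-0.77, 2.02], [0.04, 2.7], [-1, 4.14], [0.28, 2.66], [-3.11, 3.11]. Speed limits (rad/s): [2.57, 2.57, 3.14, 3.14, 3.14, 3.14].

### API

Orientations are given as [roll, pitch, yaw] about the fixed x, y, z axes, in that order (R = Rz(yaw) Ry(pitch) Rx(roll)).
In Python, from cell import status, read_camera, camera_info, ticket, robot gives the robot as it stands.
- The arm moves only by the tool jog_arm, never from a script. Its argument "plan" is a list that holds one entry, the list of rows, each a list of 7 numbers: the shift along the tool's x, y, z each as a share of 0.05 m, from -1 to 1, then the turn, a rotation vector about the tool's x, y, z each as a share of 0.15 rad, from -1 to 1, then the opening, from 0 (shut) to 1 (fully open). In form: [[[x, y, z, wx, wy, wz, hand], ...]]. A call has 1 to 20 rows; each row shifts and turns the commanded pose from where the row before left it, along the tool's axes as they then stand; what a row does not reach is not made up. A row lasts 1/8 s, in which the tool goes at most 62.5 mm and 10.7 degrees, less where a joint would pass 70% of its speed; a pose out of reach is approached as far as the arm can. A call with a number of a shift or a turn outside -1 to 1 is refused whole. A call with a gripper value outside its range is refused whole. The fingers move at their own pace and stop on an object; "squeeze" is the grip in N (left out, the last holds). Time passes only in rows, so rows that do not move let the fingers close. It gives the time, the measured TCP pose, the force and the opening at its end, in the units of the state.
- status.observe(): the state, without advancing time (a new reading comes with each control period).
- read_camera(name): name is "scene" or "top"; returns (picture, depth): 400x640x3 uint8, red, green, blue; 400x640 float32, m along the optical axis (not along the pixel's ray), 0 where there is no reading.
- camera_info(name): a dict with "mtx" (3x3 intrinsics, pixels), "world_to_cam" (4x4, takes a point from world to camera coordinates). Camera axes: x right, y down, z forward; pixel columns grow to the right and rows downward; lengths in m; the calibration is good to about 2 mm. A picture is of the moment at which its call begins. camera_info takes no time and is no camera call.
- ticket.hand_in(): hands the job in, once; it reports no verdict.
The state is a dict: "time": time; "qpos": joint angles; "qvel": joint speeds; "joint_efforts": joint torques, N m; "tool_pos": TCP position; "tool_rot": TCP orientation; "contact_force": force on the tool from outside, world axes, zero at the start; "torque": the same for the moment, N m; "opening": finger opening in m.
Only numpy, scipy, OpenCV 4.12 (cv2) and the standard library are available. Lean on these libraries where they do the work, as an engineer would, in place of code of your own. Each camera call takes 0.05 s, during which the arm holds its last target.

## Working session

There is one attempt and no reset: what is moved stays moved. The work goes in short steps, Python scripts to look and compute and a tool call to move; the robot and the scene stay as the last step left them, time stands still between calls to the robot, and variables do not carry over. Pictures are saved under pics/ and viewed, and the job is handed in when it is done.

Besides the shell and the picture viewer there is one more tool, called after ">>>" as name(argument=value, ...) on one line, values as JSON. jog_arm: Moves the arm, as the interface text tells. Its arguments: {"type":"object","properties":{"plan":{"type":"array"},"squeeze":{"type":"number"}},"required":["plan"]}

```bash
mkdir -p pics; ls
python3 - <<'E'
from cell import status, read_camera, camera_info, robot
import cv2,numpy as np
print(status.observe()); print(robot, getattr(robot,'tcp_to_grasp',None))
for n in("scene","top"):
    im,d=read_camera(n); np.savez(f'{n}0.npz',im=im,d=d)
    cv2.imwrite(f'pics/{n}0.png',im[...,::-1])
    c=camera_info(n); print(n,c)
E
```

```text
pics
{'time': 0.0, 'qpos': array([-1.31702999e+00,  3.42685523e-01,  1.52500494e+00,  3.78723713e-05,
        1.27540748e+00, -1.46000070e-01]), 'qvel': array([-1.00919349e-03, -6.21227003e-05,  6.43339881e-04, -1.57234364e-04,
       -4.16895342e-04, -8.24801050e-04]), 'joint_efforts': array([-1.67257822e-03, -4.31255865e+01, -2.44218671e+01,  7.18111242e-02,
        5.61797374e-02, -9.93968547e-05]), 'tool_pos': array([ 0.20426057, -0.48319717,  0.22606849]), 'tool_rot': array([-3.14010865e+00, -2.54821838e-04,  3.99755163e-01]), 'contact_force': array([-0.08049405, -0.16169071,  0.0468521 ]), 'torque': array([-0.02545489,  0.03093665,  0.00588297]), 'opening': 0.0920410815203679}
<Robot object at 0x7fa9e4a03a10> 0.0188
scene {'mtx': array([[432.99741629,   0.        , 334.05057336],
       [  0.        , 432.99741629, 199.73205779],
       [  0.        ,   0.        ,   1.        ]]), 'world_to_cam': array([[-0.8907857 , -0.45437741,  0.00648108,  0.47614629],
       [-0.18982895,  0.35911692, -0.91378335,  0.18295842],
       [ 0.41287504, -0.81521544, -0.4061502 ,  1.47962542],
       [ 0.        ,  0.        ,  0.        ,  1.        ]])}
top {'mtx': array([[427.38196743,   0.        , 326.48887333],
       [  0.        , 427.38196743, 191.60225789],
       [  0.        ,   0.        ,   1.        ]]), 'world_to_cam': array([[-0.02121229, -0.99966196,  0.01503372,  0.10101935],
       [-0.98065801,  0.01787781, -0.1949109 ,  0.50618128],
       [ 0.19457624, -0.01887745, -0.98070573,  1.32396403],
       [ 0.        ,  0.        ,  0.        ,  1.        ]])}
```

View pics/scene0.png

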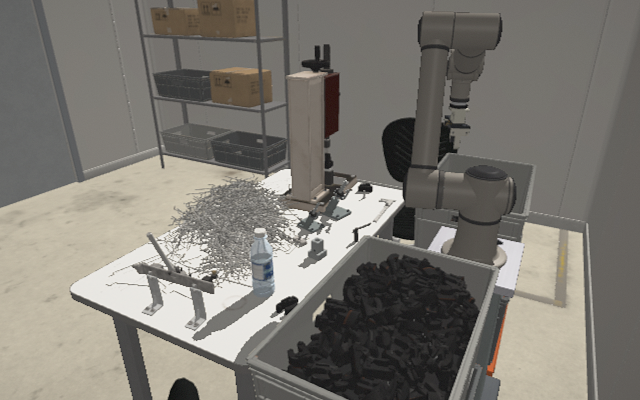

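View pics/top0.png

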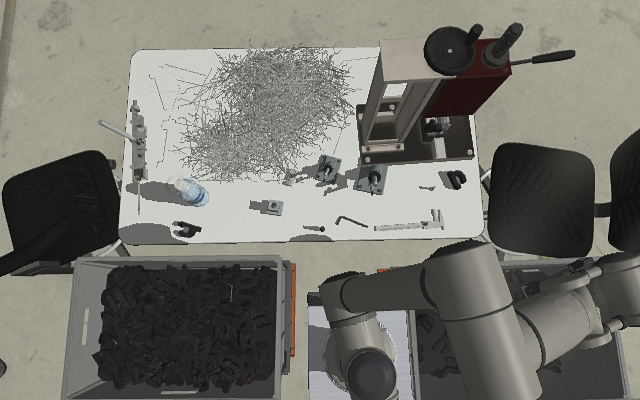

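The sleeve shows at scene (317,247) and top (273,207). There are two stands, at top (327,168) and (372,180). I'll enlarge both.

Run:
```python
import cv2,numpy as np
t=np.load('top0.npz')['im'][...,::-1]; s=np.load('scene0.npz')['im'][...,::-1]
def crop(im,x,y,w,h,k,n): cv2.imwrite(n,cv2.resize(im[y:y+h,x:x+w],None,fx=k,fy=k,interpolation=cv2.INTER_CUBIC))
crop(t,240,135,160,110,5,'pics/topcrop.png')
crop(s,285,165,110,100,6,'pics/scenecrop.png')
```

```text
(no output)
```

View pics/topcrop.png

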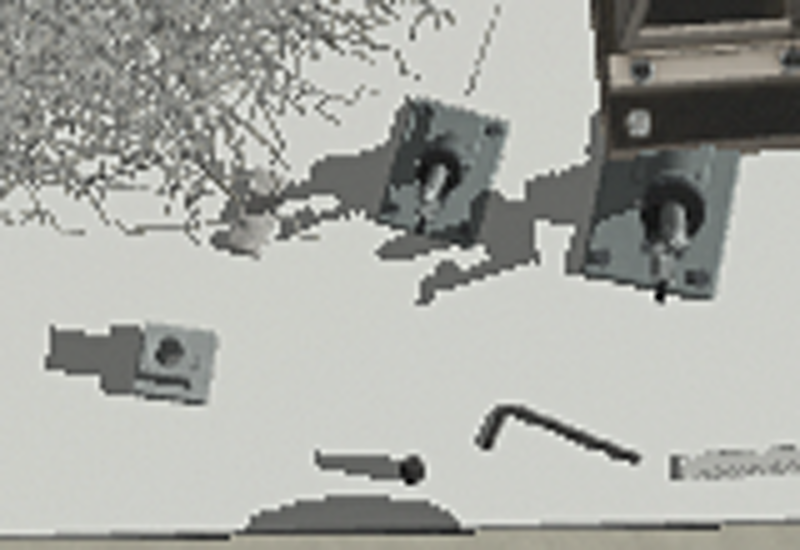

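View pics/scenecrop.png

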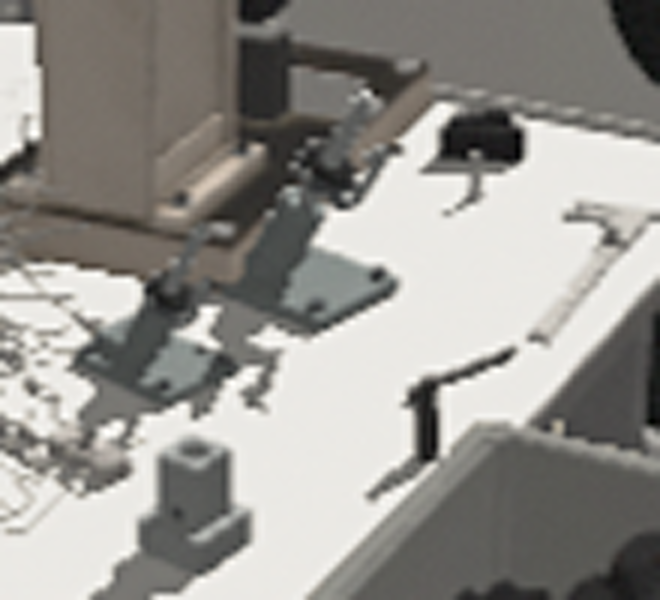

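The two stands are at top (327,168), with a small plate, and top (372,180), with a bigger plate next to the press. The second one is the larger and so the one wanted, which I'll check by its plate size. Next I'll measure from depth and rays.

```bash
cat > h.py <<'E'
import numpy as np,cv2
from cell import camera_info
CI={n:camera_info(n) for n in("scene","top")}
def cloud(n,d):
    K=CI[n]['mtx'];T=np.linalg.inv(CI[n]['world_to_cam'])
    v,u=np.mgrid[:400,:640]
    p=np.stack([(u-K[0,2])/K[0,0]*d,(v-K[1,2])/K[1,1]*d,d],-1)
    return p@T[:3,:3].T+T[:3,3]
def ray(n,uv):
    K=CI[n]['mtx'];T=np.linalg.inv(CI[n]['world_to_cam'])
    r=np.array([(uv[0]-K[0,2])/K[0,0],(uv[1]-K[1,2])/K[1,1],1.]);return T[:3,3],T[:3,:3]@r
def onz(n,uv,z):
    o,r=ray(n,uv);return o+r*(z-o[2])/r[2]
def proj(n,p):
    T=CI[n]['world_to_cam'];q=T[:3,:3]@p+T[:3,3];q=CI[n]['mtx']@q;return q[:2]/q[2]
def tri(u1,u2):
    o1,r1=ray('top',u1);o2,r2=ray('scene',u2)
    A=np.stack([r1,-r2],1);t=np.linalg.lstsq(A,o2-o1,rcond=None)[0]
    a=o1+r1*t[0];b=o2+r2*t[1];return (a+b)/2,np.linalg.norm(a-b)
E
python3 - <<'E'
from h import *
for n in('top','scene'):
    f=np.load(n+'0.npz');P=cloud(n,f['d']);z=P[...,2]
    print(n,'table z',np.median(z[215:230,300:330]) if n=='top' else np.median(z[230:240,345:355]))
    # big stand / small / sleeve regions
    R={'top':dict(big=(352,392,160,198),small=(312,344,152,186),sl=(262,288,196,218)),'scene':dict(big=(322,354,178,222),small=(296,326,198,234),sl=(305,330,234,264))}[n]
    for k,(x0,x1,y0,y1) in R.items():
        p=P[y0:y1,x0:x1].reshape(-1,3)
        print(n,k,np.histogram(p[:,2],bins=np.arange(-.01,.2,.01))[0])
        vv,uu=np.mgrid[y0:y1,x0:x1]
        if k!='sl':
            q=p[(p[:,2]>.008)&(p[:,2]<.017)];r=cv2.minAreaRect((q[:,:2]*1000).astype(np.float32));print(' plate',r,np.median(q[:,2]),cv2.boxPoints(r).round().tolist())
        else:
            for lo,hi in((.017,.028),(.055,.068)):
                q=p[(p[:,2]>lo)&(p[:,2]<hi)];r=cv2.minAreaRect((q[:,:2]*1000).astype(np.float32));print(' lvl',lo,len(q),r,np.median(q[:,2]))
        i=np.argmax(np.where(p[:,2]<.25,p[:,2],0));print(' top pt',p[i],uu.ravel()[i],vv.ravel()[i])
E
```

```text
top table z 0.000598591568574558
top big [252 437 361  72  82  73  13  11   9  19  20  83  18  29   8   7  16   1
   0   0]
 plate ((553.0991821289062, -66.94679260253906), (102.56196594238281, 133.1783447265625), 6.061941623687744) 0.01224734249017545 [[495.0, -6.0], [509.0, -139.0], [611.0, -128.0], [597.0, 5.0]]
 top pt [ 0.51249221 -0.04836942  0.16015229] 374 182
top small [232 486 200  44   7  11  18  40  18   9   2   6  10   1   0   0   0   0
   0   0]
 plate ((602.353759765625, 94.19842529296875), (94.2542495727539, 98.46861267089844), 72.5760269165039) 0.011216961906578948 [[541.0, 64.0], [635.0, 34.0], [663.0, 124.0], [569.0, 154.0]]
 top pt [0.55196698 0.09573276 0.12131842] 325 173
top sl [150 217  26  76  12   9  17  64   0   0   0   0   0   0   0   0   0   0
   0   0]
 lvl 0.017 87 ((465.9516296386719, 261.0491638183594), (45.819583892822266, 46.44076919555664), 80.46662902832031) 0.02271615037512431
 lvl 0.055 74 ((465.96929931640625, 260.85198974609375), (30.14681053161621, 30.08946418762207), 80.36804962158203) 0.06261625570196061
 top pt [0.46125952 0.26957531 0.069
[... 445 characters left out ...]
8   9   8   5   0   0   0   0   0
   0   0]
 plate ((616.1744995117188, 38.63294982910156), (117.72716522216797, 218.46893310546875), 31.56547737121582) 0.010754213843185367 [[509.0, 101.0], [623.0, -85.0], [724.0, -24.0], [609.0, 163.0]]
 top pt [0.54614139 0.09949441 0.11683018] 319 202
scene sl [135 329  59  69  37  32  44  42   0   0   0   0   0   0   0   0   0   0
   0   0]
 lvl 0.017 82 ((454.5335998535156, 272.35943603515625), (64.59400177001953, 40.20986557006836), 38.05876541137695) 0.022783985294583142
 lvl 0.055 66 ((464.0857849121094, 261.9996337890625), (32.50777053833008, 35.6938591003418), 77.33912658691406) 0.0616287883772102
 top pt [0.45411608 0.28089817 0.06548598] 317 242
```

Run:
```python
from h import *
from scipy.optimize import least_squares
f=np.load('top0.npz');P=cloud('top',f['d'])
# plate corners/edges: connected comp of z band
m=((P[...,2]>.006)&(P[...,2]<.0185)); 
m[:, :350]=0;m[:,396:]=0;m[:158]=0;m[200:]=0
for y in range(158,198): print(y,''.join('#' if m[y,x] else '.' for x in range(350,396)))
for uv in [(353.4,189.4),(383,194.6),(388.4,165.4)]: print(uv,onz('top',uv,.012))
pts=[]
for n,(x0,x1,y0,y1) in dict(top=(362,386,165,192),scene=(335,352,176,205)).items():
    Q=cloud(n,np.load(n+'0.npz')['d'])[y0:y1,x0:x1].reshape(-1,3)
    q=Q[(Q[:,2]>.13)&(Q[:,2]<.158)&(abs(Q[:,0]-.52)<.04)&(abs(Q[:,1]+.05)<.04)]
    print(n,len(q));print((q*1000).round(0).tolist())
```

```text
158 .........##...................................
159 ..........#...................................
160 ..............................................
161 ..............................................
162 ..............................................
163 ..............................................
164 ........................................######
165 .....#.....#.....................#####.#......
166 .......#...#.####................#####...#....
167 ..#........######...............######........
168 .....#....#####.#...............######........
169 ..........######................######...#....
170 ..........#######...............#####.....#...
171 ..#.......#######...............#####.........
172 ..........#####.###............######.........
173 .........##########............######.........
174 .........#########.............#####..#.......
175 .........#####.##..............######.......#.
176 .........########..............#####..........
177 .........#########.............#.###....#.....
178 .........#########.............#####..........
179 ........##.###.###.......
[... 1676 characters left out ...]
 [509.0, -47.0, 147.0], [508.0, -49.0, 155.0], [508.0, -52.0, 155.0]]
scene 27
[[509.0, -50.0, 158.0], [518.0, -50.0, 152.0], [511.0, -43.0, 156.0], [511.0, -53.0, 152.0], [505.0, -50.0, 154.0], [513.0, -39.0, 153.0], [512.0, -46.0, 151.0], [506.0, -44.0, 152.0], [506.0, -51.0, 150.0], [518.0, -41.0, 147.0], [516.0, -47.0, 145.0], [510.0, -42.0, 148.0], [505.0, -40.0, 150.0], [506.0, -52.0, 145.0], [520.0, -46.0, 141.0], [515.0, -44.0, 142.0], [511.0, -45.0, 143.0], [509.0, -50.0, 142.0], [525.0, -47.0, 135.0], [518.0, -42.0, 138.0], [514.0, -42.0, 139.0], [512.0, -47.0, 138.0], [524.0, -46.0, 131.0], [519.0, -44.0, 133.0], [516.0, -46.0, 133.0], [512.0, -48.0, 133.0], [481.0, -35.0, 132.0]]
```

Run:
```python
import cv2,numpy as np
t=np.load('top0.npz')['im'][...,::-1]; s=np.load('scene0.npz')['im'][...,::-1]
def crop(im,x,y,w,h,k,n): cv2.imwrite(n,cv2.resize(im[y:y+h,x:x+w],None,fx=k,fy=k,interpolation=cv2.INTER_NEAREST))
a=cv2.resize(t[155:200,350:395],None,fx=9,fy=9,interpolation=cv2.INTER_NEAREST)
b=cv2.resize(s[175:220,318:360],None,fx=9,fy=9,interpolation=cv2.INTER_NEAREST)
cv2.imwrite('pics/big2.png',np.hstack([a,b]))
```

```text
(no output)
```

View pics/big2.png

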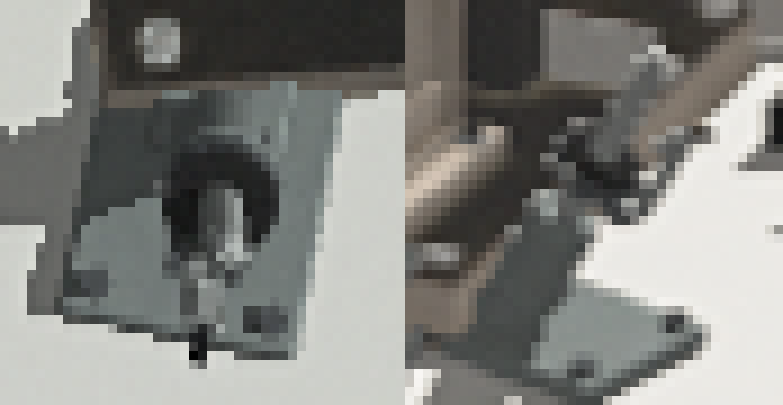

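Run:
```python
from h import *
from scipy.optimize import least_squares
im=np.load('top0.npz')['im'];g=cv2.cvtColor(im,cv2.COLOR_RGB2GRAY).astype(float)
print('cam',np.linalg.inv(CI['top']['world_to_cam'])[:3,3])
# right edge: for rows 168..190 find crossing plate->white; front edge: columns 360..382 crossing
def cross(v,th,start):
    for i in range(start,len(v)-1):
        if v[i]<th<=v[i+1]: return i+(th-v[i])/(v[i+1]-v[i])
R=[];F=[]
for y in range(168,192):
    c=cross(g[y,376:396],190,2 if y>170 else 8)
    if c:R.append((376+c,y))
for x in list(range(360,370))+list(range(375,382)):
    c=cross(g[180:200,x],190,6)
    if c:F.append((x,180+c))
def line(uv,z):
    p=np.array([onz('top',q,z)[:2] for q in uv]);vx,vy,x,y=cv2.fitLine((p*1000).astype(np.float32),cv2.DIST_HUBER,0,.01,.01).ravel();
    e=(p*1000-[x,y])@[-vy,vx];return vx,vy,x,y,np.abs(e).mean()
a=line(R,.012);b=line(F,0.0);b2=line(F,.012)
print('right',a,np.degrees(np.arctan2(a[1],a[0])));print('front',b,np.degrees(np.arctan2(b[1],b[0])))
print(b2)
# corner (front line, z12)
pts=[];w=[]
for n,(x0,x1,y0,y1) in dict(top=(362,386,165,192),scene=(335,352,176,205)).items():
    Q=cloud(n,np.load(n+'0.npz')['d'])[y0:y1,x0:x1].reshape(-1,3)
    q=Q[(Q[:,2]>.13)&(Q[:,2]<.158)&(abs(Q[:,0]-.515)<.02)&(abs(Q[:,1]+.05)<.02)]
    pts.append(q)
def axis(ps): return np.array([-.5*np.cos(ps),-.5*np.sin(ps),np.sqrt(3)/2])
def fit(P,freeyaw=True,ps=None):
    def res(v):
        d=axis(v[2] if freeyaw else ps);o=np.array([v[0],v[1],.14])
        w=P-o;t=w@d;r=np.linalg.norm(w-np.outer(t,d),axis=1)
        # distance of tip along axis: z of tip .1556
        s=(.1556-.14)/d[2]-t;R=np.clip(3+ s*4.5/8,3,7.5);return (r-R)*1000
    s=least_squares(res,[.52,-.05,-.12],loss='soft_l1');d=axis(s.x[2] if freeyaw else ps)
    o=np.array([s.x[0],s.x[1],.14]);tip=o+d*(.1556-.14)/d[2]
    return np.degrees(s.x[2]),tip,np.abs(res(s.x)).mean()
for k,p in(('top',pts[0]),('scene',pts[1]),('both',np.vstack(pts))): print(k,fit(p),[fit(p,False,np.radians(y))[1].round(4) for y in(-8,-12,-15)])
```

```text
cam [0.24092164 0.11692885 1.39556066]
right (np.float32(0.9734149), np.float32(-0.22904891), np.float32(563.5046), np.float32(-109.70778), np.float64(0.458684613260875)) -13.241084
front (np.float32(0.22042723), np.float32(0.9754034), np.float32(510.2878), np.float32(-54.43405), np.float64(0.8235389740430697)) 77.26587
(np.float32(0.22049746), np.float32(0.9753876), np.float32(507.97324), np.float32(-52.950954), np.float64(0.8165987550685575))
top (np.float64(-1.554205949068658), array([0.64859661, 2.94676508, 0.1556    ]), np.float64(3.152939836915876)) [array([-4.2179, -1.0945,  0.1556]), array([-4.1082, -1.0738,  0.1556]), array([-4.0152, -1.063 ,  0.1556])]
scene (np.float64(18.949462735628163), array([ 2.79148158, -2.12898363,  0.1556    ]), np.float64(2.6310753133662086)) [array([ 2.8883, -2.3062,  0.1556]), array([ 2.9783, -2.2728,  0.1556]), array([ 3.0312, -2.2561,  0.1556])]
both (np.float64(13.468484833830713), array([ 1.26381853, -2.95326483,  0.1556    ]), np.float64(3.857998628971573)) [array([ 0.1501, -3.0256,  0.1556]), array([-0.0566, -2.9929,  0.1556]), array([-0.2265, -2.9551,  0.1556])]
```

Run:
```python
from h import *
from scipy.optimize import least_squares
pts=[]
for n,(x0,x1,y0,y1) in dict(top=(362,386,165,192),scene=(335,352,176,205)).items():
    Q=cloud(n,np.load(n+'0.npz')['d'])[y0:y1,x0:x1].reshape(-1,3)
    q=Q[(Q[:,2]>.128)&(Q[:,2]<.162)&(abs(Q[:,0]-.515)<.02)&(abs(Q[:,1]+.05)<.02)]
    pts.append(q*1000)
def axis(ps): return np.array([-.5*np.cos(ps),-.5*np.sin(ps),np.sqrt(3)/2])
def fit(P,ps):
    d=axis(np.radians(ps))
    def res(v):
        w=P-np.array([v[0],v[1],155.6]);t=w@d;r=np.linalg.norm(w-np.outer(t,d),axis=1)
        R=np.clip(3-t*4.5/8,3,7.5);return r-R
    s=least_squares(res,[511,-50],loss='soft_l1');return s.x.round(1),np.abs(s.fun).mean().round(2)
for k,p in(('top',pts[0]),('scene',pts[1]),('both',np.vstack(pts))): print(k,len(p),[fit(p,y) for y in(-9,-13,-17)])
ps=np.radians(-13);X=np.array([np.cos(ps),np.sin(ps)]);Y=np.array([-X[1],X[0]])
r=np.array([563.5,-109.7]);f=np.array([510.3,-54.4])
O=X*(f@X+60)+Y*(r@Y+45);print('stand origin',O)
for tip in([511,-50],): print('tip in stand',(np.array(tip)-O)@X,(np.array(tip)-O)@Y)
# predicted tip pixel using y=0 assumption
for t in np.arange(-40,-60,-5):
    q=O+X*t; w=np.r_[q,155.6]/1000; print(t,w,proj('top',w),proj('scene',w))
# sleeve yaw/pos check via pixel rays is above
```

```text
top 31 [(array([510.6, -50.9]), np.float64(0.92)), (array([510.7, -50.3]), np.float64(0.89)), (array([510.9, -49.9]), np.float64(0.92))]
scene 28 [(array([507.5, -48.7]), np.float64(1.52)), (array([507.6, -48.2]), np.float64(1.42)), (array([507.7, -47.6]), np.float64(1.37))]
both 59 [(array([509.1, -49.9]), np.float64(1.61)), (array([509.3, -49.3]), np.float64(1.58)), (array([509.6, -48.7]), np.float64(1.57))]
stand origin [569.45611749 -64.89139322]
tip in stand -60.307725593763415 1.3599625146256467
-40 [ 0.53048131 -0.05589335  0.1556    ] [376.06720493 176.40285293] [341.77960564 179.12579505]
-45 [ 0.52560946 -0.0547686   0.1556    ] [375.76256138 177.99991663] [342.78101675 179.43268998]
-50 [ 0.52073761 -0.05364384  0.1556    ] [375.45745421 179.5994108 ] [343.78592903 179.7406579 ]
-55 [ 0.51586576 -0.05251909  0.1556    ] [375.15188237 181.20134097] [344.79436089 180.04970443]
```

```bash
cat >> h.py <<'E'
from scipy.spatial.transform import Rotation as Ro
def Rm(rpy): return Ro.from_euler('xyz',rpy).as_matrix()
def delta(pos,rpy,tpos,tR):
    """shift in current tool axes (units .05 m) and rotvec (units .15) to target"""
    R=Rm(rpy);return (R.T@(np.array(tpos)-pos))/.05, Ro.from_matrix(R.T@tR).as_rotvec()/.15
def sim(pos,R,rows):
    pos=np.array(pos,float)
    for r in rows:
        pos=pos+R@(np.array(r[:3])*.05);R=R@Ro.from_rotvec(np.array(r[3:6])*.15).as_matrix()
    return pos,R
PSI=np.radians(-13.)
Dp=np.array([-.5*np.cos(PSI),-.5*np.sin(PSI),np.sqrt(3)/2])
Ys=np.array([-np.sin(PSI),np.cos(PSI),0]);TIP=np.array([.5098,-.0500,.1556]);FOOT=TIP-.085*Dp
Xs=np.cross(Ys,Dp)
def toolR_peg():
    z=-Dp;y=-Ys;x=np.cross(y,z);return np.stack([x,y,z],1)
E
python3 - <<'E'
from h import *
print(tri((375,182.3),(345.3,180.1)))
s=dict(pos=[.20426,-.4832,.22607],rpy=[-3.1401,0,.39976])
P=cloud('top',np.load('top0.npz')['d']);q=P[175:205,165:215].reshape(-1,3);q=q[(q[:,2]>.03)&(q[:,2]<.25)];print('bottle',q.min(0),q.max(0),np.median(q,0))
Rt=Ro.from_euler('xyz',[np.pi,0,np.radians(-9.6)]).as_matrix()
print(delta(s['pos'],s['rpy'],[.4,-.1,.2],Rt))
print(Rt.T@(np.array([.43,-.1,.22])-s['pos'])/.05, Rt.T@(np.array([.466,.261,.12])-[.43,-.1,.22])/.05)
print('peg tool x',toolR_peg())
# obstacles: highest points within 0.2m of peg
v=P.reshape(-1,3);m=(np.hypot(v[:,0]-.51,v[:,1]+.05)<.25)&(v[:,2]>.17)&(v[:,2]<1);print(v[m].min(0),m.sum())
E
```

```text
(array([ 0.51282742, -0.05169135,  0.1561501 ]), np.float64(0.0008884558726051214))
bottle [0.47408269 0.44241714 0.030104  ] [0.5733406  0.53716902 0.21211665] [0.49866994 0.49401902 0.14690022]
(array([ 6.58894328, -5.5353136 ,  0.52966289]), array([-9.68269275e-03,  2.82266569e-03,  3.78207668e+00]))
[ 3.17345923 -8.30960117  0.1214    ] [-0.4941532  -7.23896489  2.        ]
peg tool x [[ 0.84382923 -0.22495105  0.48718503]
 [-0.19481333 -0.97437006 -0.11247553]
 [ 0.5        -0.         -0.8660254 ]]
[ 0.26002845 -0.24184254  0.17034125] 7715
```

>>> jog_arm(plan=[[[0,0,0,0,0,0.95,1],[0,0,0,0,0,0.95,1],[0,0,0,0,0,0.95,1],[0,0,0,0,0,0.93,1],[0.35,-0.92,0,0,0,0,1],[0.35,-0.92,0,0,0,0,1],[0.35,-0.92,0,0,0,0,1],[0.35,-0.92,0,0,0,0,1],[0.35,-0.92,0,0,0,0,1],[0.35,-0.92,0,0,0,0,1],[0.35,-0.92,0,0,0,0,1],[0.35,-0.92,0,0,0,0,1],[0.35,-0.92,0,0,0,0,1]]])

```text
time: 1.72
tool_pos: [0.4291, -0.1, 0.2266]
tool_rot: [3.141, 0.0, -0.167]
contact_force: [0.7, -0.1, -0.5]
opening: 0.0918
```

```bash
cat > st.py <<'E'
from h import *
from cell import status
s=status.observe();np.set_printoptions(precision=4,suppress=True)
R=Rm(s['tool_rot'])
print('t',round(s['time'],2),'pos',s['tool_pos'],'rpy',s['tool_rot'],'q',s['qpos'],'F',s['contact_force'],'op',round(s['opening'],4))
E
python3 - <<'E'
from st import *
Rt=Ro.from_euler('xyz',[np.pi,0,np.radians(-9.6)]).as_matrix()
print(delta(s['tool_pos'],s['tool_rot'],[.466,.261,.13],Rt))
E
```

```text
t 1.73 pos [ 0.4291 -0.1     0.2266] rpy [ 3.1415  0.0002 -0.1673] q [-0.4033  0.1872  1.7388 -0.0002  1.2158  1.3348] F [ 0.6784 -0.0702 -0.5055] op 0.0918
(array([-0.4731, -7.2434,  1.9308]), array([0.0007, 0.0013, 0.002 ]))
```

>>> jog_arm(plan=[[[-0.06,-0.905,0,0,0,0,1],[-0.06,-0.905,0,0,0,0,1],[-0.06,-0.905,0,0,0,0,1],[-0.06,-0.905,0.2,0,0,0,1],[-0.06,-0.905,0.3,0,0,0,1],[-0.06,-0.905,0.4,0,0,0,1],[-0.06,-0.905,0.4,0,0,0,1],[-0.05,-0.9,0.4,0,0,0,1],[0,0,0.2,0,0,0,1],[0,0,0,0,0,0,1]]])

```text
time: 2.98
tool_pos: [0.4648, 0.2584, 0.1307]
tool_rot: [3.14, 0.002, -0.167]
contact_force: [0.6, -0.1, 0.3]
opening: 0.0916
```

Run:
```python
from st import *
from cell import read_camera
Rt=Ro.from_euler('xyz',[np.pi,0,np.radians(-9.6)]).as_matrix()
print(delta(s['tool_pos'],s['tool_rot'],[.466,.261,.036],Rt))
im,d=read_camera('scene');cv2.imwrite('pics/s1.png',cv2.resize(im[150:280,230:400,::-1],None,fx=4,fy=4))
im,d=read_camera('top');cv2.imwrite('pics/t1.png',cv2.resize(im[140:260,200:350,::-1],None,fx=4,fy=4))
```

```text
t 2.98 pos [0.4648 0.2584 0.1307] rpy [ 3.1397  0.0022 -0.1666] q [ 0.3635  0.4523  1.6401 -0.0005  1.052   2.1012] F [ 0.6326 -0.1475  0.3252] op 0.0916
(array([ 0.0199, -0.0593,  1.8929]), array([0.0124, 0.0149, 0.0062]))
```

View pics/s1.png

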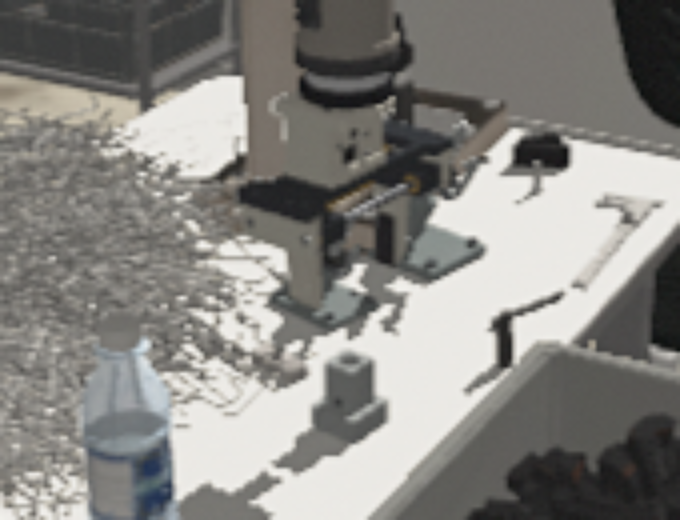

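The fingers hang above the sleeve, at crop (350,390), with the jaw direction across its faces. I'll go down and close on it.

>>> jog_arm(plan=[[[0.02,-0.04,0.4,0,0,0,1],[0,0,0.5,0,0,0,1],[0,0,0.5,0,0,0,1],[0,0,0.3,0,0,0,1],[0,0,0.15,0,0,0,1],[0,0,0,0,0,0,1],[0,0,0,0,0,0,1]]])

```text
time: 3.95
tool_pos: [0.4675, 0.261, 0.04]
tool_rot: [-3.141, -0.001, -0.167]
contact_force: [-0.2, -0.4, -0.9]
opening: 0.0918
```

```bash
python3 -c "from st import *"
```

```text
t 3.95 pos [0.4675 0.261  0.04  ] rpy [-3.1409 -0.0013 -0.1673] q [ 0.366   0.581   1.7206 -0.0001  0.8385  2.1042] F [-0.1614 -0.3578 -0.9466] op 0.0918
```

>>> jog_arm(plan=[[[-0.03,0,0.05,0,0,0,1],[0,0,0,0,0,0,0.3],[0,0,0,0,0,0,0],[0,0,0,0,0,0,0],[0,0,0,0,0,0,0],[0,0,0,0,0,0,0],[0,0,0,0,0,0,0],[0,0,0,0,0,0,0]]], squeeze=45)

```text
time: 4.95
tool_pos: [0.4654, 0.2611, 0.0366]
tool_rot: [3.142, 0.0, -0.167]
contact_force: [0.4, 0.3, 0.6]
opening: 0.0297
```

```bash
python3 -c "from st import *"
```

```text
t 4.95 pos [0.4654 0.2611 0.0366] rpy [ 3.1415  0.     -0.1672] q [ 0.3676  0.5844  1.7266 -0.0001  0.8306  2.1056] F [0.4039 0.2704 0.562 ] op 0.0297
```

Opening is 29.7 mm, which is the 30 mm body, and the underside lies 36.6 mm beyond the TCP. Lifting now, then checking the grip.

>>> jog_arm(plan=[[[0,0,-0.3,0,0,0,0],[0,0,-0.6,0,0,0,0],[0,0,-0.9,0,0,0,0],[0,0,-0.9,0,0,0,0],[0,0,-0.9,0,0,0,0],[0,0,-0.6,0,0,0,0],[0,0,0,0,0,0,0]]])

```text
time: 5.82
tool_pos: [0.4664, 0.2615, 0.2497]
tool_rot: [-3.139, -0.005, -0.167]
contact_force: [-0.9, 0.0, -2.4]
opening: 0.0296
```

```bash
sed -i 's/TIP=np.array(\[.5098,-.0500,.1556\])/TIP=np.array([.5110,-.0508,.1556])/' h.py
python3 - <<'E'
from st import *
T=toolR_peg();tgt=TIP+Dp*(.0366+.035)
print('tgt',tgt,delta(s['tool_pos'],s['tool_rot'],tgt,T))
tg2=TIP+Dp*(.0366+.07);print(tg2,delta(s['tool_pos'],s['tool_rot'],tg2,T))
E
```

```text
t 5.83 pos [0.4664 0.2615 0.2497] rpy [-3.1386 -0.0052 -0.1671] q [ 0.3676  0.3394  1.4633 -0.0001  1.333   2.1056] F [-0.9152  0.0081 -2.3897] op 0.0296
tgt [ 0.4761 -0.0427  0.2176] (array([1.2013, 5.9687, 0.6299]), array([-0.1246,  3.4558,  0.3838]))
[ 0.4591 -0.0388  0.2479] (array([0.855, 5.946, 0.022]), array([-0.1246,  3.4558,  0.3838]))
```

>>> jog_arm(plan=[[[0.12,0.85,0,0,0,0,0],[0.12,0.85,0,0,0,0,0],[0.12,0.85,0,0,0,0,0],[0.12,0.85,0,0,0,0,0],[0.12,0.85,0,0,0,0,0],[0.12,0.85,0,0,0,0,0],[0.12,0.85,0,0,0,0,0],[0,0,0,0,0.5,0.08,0],[0,0,0,-0.02,0.6,0.08,0],[0,0,0,-0.02,0.6,0.08,0],[0,0,0,-0.02,0.6,0.08,0],[0,0,0,-0.02,0.6,0.06,0],[0,0,0,-0.02,0.5,0,0],[0,0,0,0,0,0,0],[0,0,0,0,0,0,0]]])

```text
time: 7.7
tool_pos: [0.4573, -0.0393, 0.2464]
tool_rot: [3.138, -0.508, -0.225]
contact_force: [1.5, -0.4, -1.6]
opening: 0.0294
```

Run:
```python
from st import *
from cell import read_camera
T=toolR_peg();
for a in(.035,.005):
  tgt=TIP+Dp*(.0366+a);print('tgt',tgt,delta(s['tool_pos'],s['tool_rot'],tgt,T))
for n,(x,y,w,h) in dict(scene=(290,100,100,120),top=(310,110,120,100)).items():
    im,d=read_camera(n);np.savez(n+'2.npz',im=im,d=d);cv2.imwrite(f'pics/{n}2.png',cv2.resize(im[y:y+h,x:x+w,::-1],None,fx=5,fy=5,interpolation=cv2.INTER_CUBIC))
```

```text
t 7.7 pos [ 0.4573 -0.0393  0.2464] rpy [ 3.1383 -0.5082 -0.2255] q [-0.2637 -0.0521  2.0641  0.0263  0.6217  1.516 ] F [ 1.4835 -0.4338 -1.6329] op 0.0294
tgt [ 0.4761 -0.0427  0.2176] (array([ 0.0539, -0.0192,  0.6885]), array([0.0174, 0.1026, 0.0085]))
tgt [ 0.4907 -0.0461  0.1916] (array([ 0.0631, -0.0208,  1.2885]), array([0.0174, 0.1026, 0.0085]))
```

View pics/scene2.png

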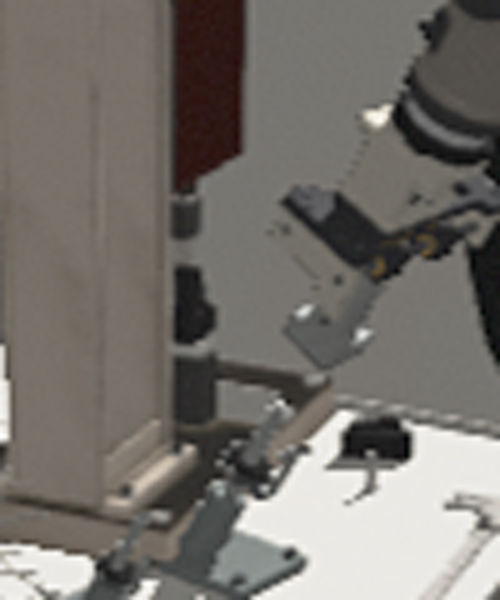

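View pics/top2.png

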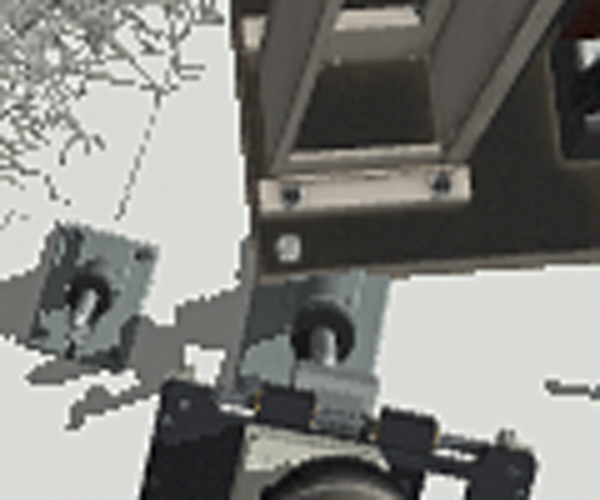

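Run:
```python
from st import *
p=s['tool_pos']
for dx in(0,):
  U=p+R@np.array([dx,0,.0366])
  for n,(x,y) in dict(top=(310,110),scene=(290,100)).items():
    for a in(-1,1):
      for b in(-1,1):
        c=U+R@np.array([a*.023,b*.023,0]);c2=c-R[:,2]*.022
        print(n,'x%+d y%+d'%(a,b),'under',((proj(n,c)-[x,y]+.5)*5).round(0),'upper',((proj(n,c2)-[x,y]+.5)*5).round(0))
  print('tip proj',((proj('top',TIP)-[310,110]+.5)*5),((proj('scene',TIP)-[290,100]+.5)*5), 'ax err of underside centre in peg frame', (U-TIP)@Xs,(U-TIP)@Ys,(U-TIP)@Dp)
```

```text
t 7.8 pos [ 0.4577 -0.0394  0.2467] rpy [ 3.1382 -0.5092 -0.2255] q [-0.2637 -0.0519  2.0635  0.0263  0.6212  1.516 ] F [-0.11   -0.2976 -1.7734] op 0.0295
top x-1 y-1 under [280. 436.] upper [280. 448.]
top x-1 y+1 under [360. 452.] upper [361. 465.]
top x+1 y-1 under [298. 360.] upper [298. 371.]
top x+1 y+1 under [378. 376.] upper [380. 388.]
scene x-1 y-1 under [324. 371.] upper [336. 350.]
scene x-1 y+1 under [361. 354.] upper [373. 334.]
scene x+1 y-1 under [282. 330.] upper [293. 309.]
scene x+1 y+1 under [319. 315.] upper [331. 294.]
tip proj [325.7326 366.536 ] [281.1913 404.5466] ax err of underside centre in peg frame -0.0021445684554266334 -0.0009916657833173978 0.06950230261156026
```

Run:
```python
import cv2,numpy as np
a=np.load('top2.npz')['im'][165:210,355:400,::-1];b=np.load('scene2.npz')['im'][150:200,330:375,::-1]
cv2.imwrite('pics/z2.png',np.hstack([cv2.resize(a,(400,400),interpolation=0),cv2.resize(b,(360,400),interpolation=0)]))
```

```text
(no output)
```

View pics/z2.png

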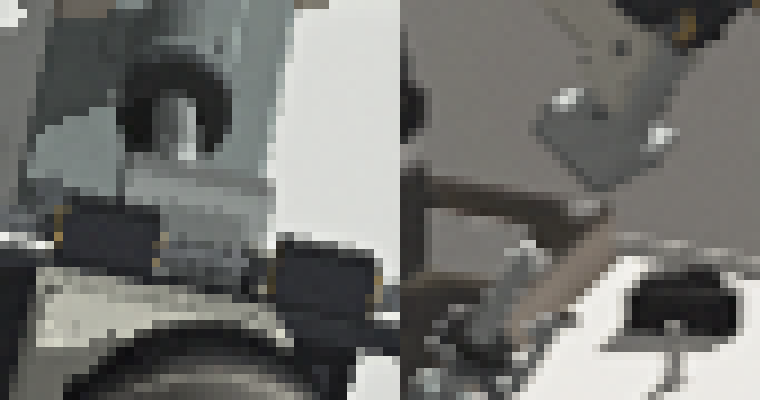

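>>> jog_arm(plan=[[[0,0,0,0.02,0.1,0.01,0],[0.02,0,0.4,0,0,0,0],[0.02,-0.02,0.4,0,0,0,0],[0.02,0,0.35,0,0,0,0],[0,0,0.1,0,0,0,0],[0,0,0,0,0,0,0],[0,0,0,0,0,0,0]]])

```text
time: 8.68
tool_pos: [0.4907, -0.0459, 0.1947]
tool_rot: [-3.141, -0.526, -0.227]
contact_force: [-0.2, 0.4, -0.7]
opening: 0.0295
```

```bash
cat > pg.py <<'E'
from st import *
U=s['tool_pos']+R@np.array([0.000,0,.0366])
print('underside in peg frame (from TIP) mm x,y,z',[round(float((U-TIP)@v)*1000,2) for v in(Xs,Ys,Dp)],'z from foot',round(float((U-FOOT)@Dp)*1000,2))
F=s['contact_force'];print('F peg',[round(float(F@v),2) for v in(Xs,Ys,Dp)],'torque tool',R.T@s['torque'])
print('rot err',Ro.from_matrix(R.T@toolR_peg()).as_rotvec()/.15)
E
python3 - <<'E'
from pg import *
from cell import read_camera
ims=[]
for n,(x,y) in dict(scene=(325,145),top=(355,160)).items():
    im,d=read_camera(n);np.savez(n+'3.npz',im=im,d=d);ims.append(cv2.resize(im[y:y+50,x:x+50,::-1],None,fx=8,fy=8,interpolation=0))
cv2.imwrite('pics/z3.png',np.hstack(ims))
E
```

```text
t 8.68 pos [ 0.4907 -0.0459  0.1947] rpy [-3.1411 -0.526  -0.2271] q [-0.2601  0.0861  2.1012  0.041   0.4289  1.5049] F [-0.2076  0.3966 -0.7444] op 0.0295
underside in peg frame (from TIP) mm x,y,z [1.55, 0.19, 7.72] z from foot 92.72
F peg [-0.62, 0.34, -0.5] torque tool [-0.0033 -0.492   0.0227]
rot err [-0.0024 -0.0159 -0.001 ]
```

View pics/z3.png

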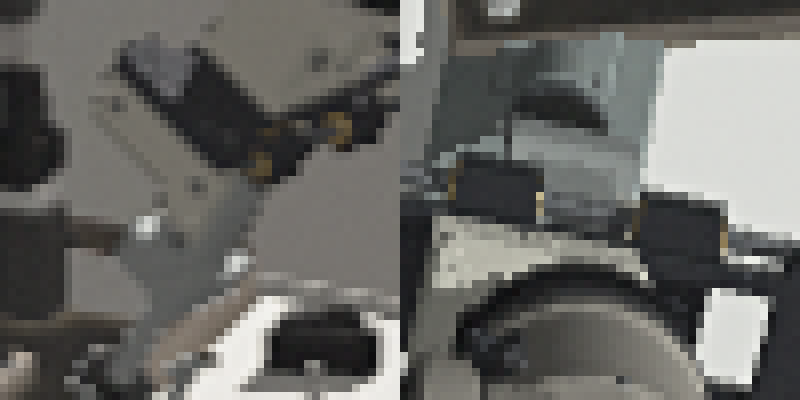

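```bash
cat > kin.py <<'E'
from h import *
from scipy.optimize import least_squares
D=[([-1.31703,.342686,1.525005,0,1.275407,-.146],[.20426,-.4832,.22607],[-3.1401,-.0003,.39976]),
([-.4033,.1872,1.7388,-.0002,1.2158,1.3348],[.4291,-.1,.2266],[3.1415,.0002,-.1673]),
([.3635,.4523,1.6401,-.0005,1.052,2.1012],[.4648,.2584,.1307],[3.1397,.0022,-.1666]),
([.366,.581,1.7206,-.0001,.8385,2.1042],[.4675,.261,.04],[-3.1409,-.0013,-.1673]),
([.3676,.5844,1.7266,-.0001,.8306,2.1056],[.4654,.2611,.0366],[3.1415,0,-.1672]),
([.3676,.3394,1.4633,-.0001,1.333,2.1056],[.4664,.2615,.2497],[-3.1386,-.0052,-.1671]),
([-.2637,-.0519,2.0635,.0263,.6212,1.516],[.4577,-.0394,.2467],[3.1382,-.5092,-.2255]),
([-.2601,.0861,2.1012,.041,.4289,1.5049],[.4907,-.0459,.1947],[-3.1411,-.526,-.2271])]
def rz(a):return Ro.from_euler('z',a).as_matrix()
def ry(a):return Ro.from_euler('y',a).as_matrix()
def fk(q,g):
    d1,a1,L2,e3,L3,oy,L5,oy2=g
    R=rz(q[0]);p=R@np.array([a1,oy,d1]);R=R@ry(q[1]);p=p+R@[0,0,L2];R=R@ry(q[2]);p=p+R@[e3,0,L3]
    R=R@rz(q[3]);p=p+R@[0,oy2,0];R=R@ry(q[4]);R=R@rz(q[5]+np.pi/2);return p+R@[0,0,L5],R
def res(g):return np.concatenate([fk(q,g)[0]-p for q,p,_ in D]+[1e-2*(np.array(g)-G0)*.1])*1000
G0=np.array([.3,0,.4,0,.35,.07,.3,0])
sol=least_squares(res,G0);G=sol.x
LO=np.array([-2.53,-.77,.04,-1,.28,-3.11]);HI=np.array([2.53,2.02,2.7,4.14,2.66,3.11])
def ik(p,Rt,q0,bound=False):
    def r(q):
        P,R=fk(q,G);return np.r_[(P-p)*1000,Ro.from_matrix(R.T@Rt).as_rotvec()*300]
    b=(LO,HI) if bound else (-np.inf,np.inf)
    s=least_squares(r,q0,bounds=b);return s.x,np.abs(s.fun).max()
E
python3 - <<'E'
from kin import *
np.set_printoptions(precision=4,suppress=True)
print(G,np.abs(sol.fun).max())
for q,p,rpy in D: 
    P,R=fk(q,G);print((P-p)*1000,Ro.from_matrix(R.T@Rm(rpy)).as_rotvec())
q0=np.array(D[-1][0])
for h in(90,60,36,26,13,0):
    print(h,ik(FOOT+Dp*(.0366+h/1000),toolR_peg(),q0))
E
```

```text
[ 0.2229 -0.0001  0.5061  0.0465  0.3797  0.0752  0.3179  0.0012] 0.10610828063468915
[ 0.0227 -0.0234  0.0349] [0.     0.0001 0.    ]
[-0.0247 -0.0535 -0.015 ] [0.     0.     0.0001]
[-0.0119  0.0289 -0.0315] [-0.0001  0.     -0.0001]
[-0.0133 -0.005  -0.048 ] [-0. -0. -0.]
[0.027  0.0107 0.051 ] [-0.     -0.      0.0001]
[-0.0274 -0.0331 -0.0054] [ 0.0001  0.0001 -0.0001]
[ 0.0461  0.0169 -0.0108] [-0.0001  0.      0.0001]
[-0.0408  0.015   0.0249] [0.     0.     0.0001]
90 (array([-0.2603,  0.0921,  2.1039,  0.0407,  0.4225,  1.5047]), np.float64(1.1102230246251565e-13))
60 (array([-0.2588,  0.1647,  2.1101,  0.0474,  0.3438,  1.4985]), np.float64(1.6653345369377348e-13))
36 (array([-0.2578,  0.2238,  2.1109,  0.0551,  0.284 ,  1.4912]), np.float64(1.1102230246251565e-13))
26 (array([-0.2573,  0.2486,  2.1101,  0.0592,  0.26  ,  1.4872]), np.float64(2.220446049250313e-13))
13 (array([-0.2568,  0.2809,  2.108 ,  0.0657,  0.2297,  1.4809]), np.float64(2.67841304690819e-12))
0 (array([-0.2563,  0.3133,  2.1049,  0.0738,  0.2005,  1.473 ]), np.float64(2.220446049250313e-13))
```

At the bottom of the peg, joint 5 would fall below its 0.28 limit. I need the tool steeper than the peg, so I'll set the sleeve back down and grip it again, tilted about the jaw axis. First I'll work out the tilt.

```bash
cat >> kin.py <<'E'
def tilt(Rs,b): return Rs@ry(b)
E
python3 - <<'E'
from kin import *
np.set_printoptions(precision=4,suppress=True)
q0=np.array(D[-1][0]);T=toolR_peg()
Rt=Ro.from_euler('xyz',[np.pi,0,-.1672]).as_matrix()
for b in(-.2,-.26,-.35):
    Tb=tilt(T,b);print(b,'tool z in peg',Tb[:,2]@Xs,Tb[:,2]@Dp)
    for h in(120,60,0,-3):
        # grasp point g at .055 up the axis
        g=FOOT+Dp*(.056+h/1000);q,e=ik(g+Tb[:,2]*.0188,Tb,q0);print(h,q,round(e,6))
    Rb=tilt(Rt,b);print('table toolz',Rb[:,2]);g=np.array([.466,.2611,.056]);print(ik(g+Rb[:,2]*.0188,Rb,np.array(D[4][0])), g+Rb[:,2]*.0188)
E
```

```text
-0.2 tool z in peg -0.19866933079506122 -0.9800665778412417
120 [-0.2567  0.0913  1.9353  0.0133  0.7916  1.5331] 0.0
60 [-0.2545  0.2157  1.9498  0.0144  0.6527  1.5332] 0.0
0 [-0.2525  0.346   1.9432  0.0162  0.529   1.5325] 0.0
-3 [-0.2525  0.3526  1.9423  0.0163  0.5232  1.5325] 0.0
table toolz [-0.1959  0.0331 -0.9801]
(array([0.3148, 0.6585, 1.5892, 0.105 , 1.0739, 1.9944]), np.float64(1.4988010832439613e-12)) [0.4623 0.2617 0.0376]
-0.26 tool z in peg -0.25708055189215506 -0.9663899781345133
120 [-0.2554  0.1173  1.8889  0.0097  0.8719  1.537 ] 0.0
60 [-0.2533  0.2375  1.9017  0.0102  0.739   1.5377] 0.0
0 [-0.2516  0.3635  1.8938  0.011   0.6208  1.538 ] 0.0
-3 [-0.2515  0.3699  1.8929  0.0111  0.6153  1.538 ] 0.0
table toolz [-0.2535  0.0428 -0.9664]
(array([0.3011, 0.6846, 1.5479, 0.1278, 1.1452, 1.9725]), np.float64(2.220446049250313e-13)) [0.4612 0.2619 0.0378]
-0.35 tool z in peg -0.34289780745545134 -0.9393727128473789
120 [-0.2536  0.1594  1.82    0.0055  0.9886  1.5415] 0.0
60 [-0.2518  0.2742  1.8297  0.0056  0.8641  1.5426] 0.0
0 [-0.2502  0.3947  1.8194  0.0059  0.754   1.5436] 0.0
-3 [-0.2501  0.4008  1.8183  0.0059  0.7489  1.5436] 0.0
table toolz [-0.3381  0.0571 -0.9394]
(array([0.2823, 0.7264, 1.4857, 0.1576, 1.2509, 1.9463]), np.float64(1.249000902703301e-13)) [0.4596 0.2622 0.0383]
```

>>> jog_arm(plan=[[[0,0,-0.5,0,0,0,0],[0,0,-0.7,0,0,0,0],[0,0,-0.2,0,-0.5,0,0],[0,0,0,0,-0.6,-0.08,0],[0,0,0,0,-0.6,-0.08,0],[0,0,0,0,-0.6,-0.08,0],[0,0,0,0,-0.6,-0.08,0],[0,0,0,0,-0.5,-0.06,0],[0,0,0,0,-0.1,0,0],[0,0,0,0,0,0,0]]])

```text
time: 10.02
tool_pos: [0.4564, -0.038, 0.2547]
tool_rot: [3.129, -0.001, -0.172]
contact_force: [0.0, 0.9, -1.6]
opening: 0.0294
```

Run:
```python
from st import *
Rt=Ro.from_euler('xyz',[np.pi,0,-.1672]).as_matrix()
print(delta(s['tool_pos'],s['tool_rot'],[.466,.261,.15],Rt))
```

```text
t 10.03 pos [ 0.4564 -0.038   0.2547] rpy [ 3.1289 -0.0007 -0.1719] q [-0.2417  0.1959  1.6466 -0.0131  1.2975  1.5045] F [ 0.0163  0.8603 -1.555 ] op 0.0294
(array([-0.8353, -5.9502,  2.0174]), array([ 0.0849, -0.0044, -0.0312]))
```

>>> jog_arm(plan=[[[0,0,0,0.085,0,-0.03,0],[-0.12,-0.85,0,0,0,0,0],[-0.12,-0.85,0,0,0,0,0],[-0.12,-0.85,0.2,0,0,0,0],[-0.12,-0.85,0.4,0,0,0,0],[-0.12,-0.85,0.5,0,0,0,0],[-0.12,-0.85,0.5,0,0,0,0],[-0.12,-0.85,0.4,0,0,0,0],[0,0,0.6,0,0,0,0],[0,0,0.6,0,0,0,0],[0,0,0.5,0,0,0,0],[0,0,0.3,0,0,0,0],[0,0,0,0,0,0,0],[0,0,0,0,0,0,0]]])

```text
time: 11.78
tool_pos: [0.4652, 0.2625, 0.0557]
tool_rot: [-3.141, -0.001, -0.167]
contact_force: [0.7, -0.4, -1.2]
opening: 0.03
```

Run:
```python
from st import *
Rt=Ro.from_euler('xyz',[np.pi,0,-.1672]).as_matrix()
print(delta(s['tool_pos'],s['tool_rot'],[.466,.261,.0372],Rt))
```

```text
t 11.78 pos [0.4652 0.2625 0.0557] rpy [-3.1406 -0.0013 -0.1674] q [0.3701 0.5552 1.7122 0.0003 0.8725 2.1081] F [ 0.6772 -0.4067 -1.1881] op 0.03
(array([0.0204, 0.0277, 0.3706]), array([-0.0068, -0.0084, -0.0014]))
```

>>> jog_arm(plan=[[[0,0,0.2,0,0,0,0],[0,0,0.17,0,0,0,0],[0,0,0,0,0,0,0],[0,0,0,0,0,0,0]]])

```text
time: 12.28
tool_pos: [0.4647, 0.2624, 0.0362]
tool_rot: [-3.141, -0.0, -0.167]
contact_force: [-0.2, 0.2, 0.9]
opening: 0.0297
```

>>> jog_arm(plan=[[[0,0,0,0,0,0,1],[0,0,0,0,0,0,1],[0,0,0,0,0,0,1],[0,0,0,0,0,0,1],[0,0,0,0,-0.4,0,1],[0,0,0,0,-0.5,0,1],[0,0,0,0,-0.43,0,1],[0,0,0,0,0,0,1]]])

```text
time: 13.28
tool_pos: [0.4653, 0.262, 0.0358]
tool_rot: [3.141, 0.199, -0.168]
contact_force: [0.1, -0.0, -0.7]
opening: 0.0921
```

Run:
```python
from st import *
from cell import read_camera
im,d=read_camera('scene');P=cloud('scene',d);cv2.imwrite('pics/s5.png',cv2.resize(im[200:280,270:370,::-1],None,fx=6,fy=6,interpolation=0))
im,d=read_camera('top');P=cloud('top',d);cv2.imwrite('pics/t5.png',cv2.resize(im[170:250,220:320,::-1],None,fx=6,fy=6,interpolation=0))
Rt=Ro.from_euler('xyz',[np.pi,0,-.1672]).as_matrix();Rb=Rt@Ro.from_euler('y',-.2).as_matrix()
g=np.array([.4653,.2624,.0565]);print(delta(s['tool_pos'],s['tool_rot'],g+Rb[:,2]*.0188,Rb))
```

```text
t 13.28 pos [0.4653 0.262  0.0358] rpy [ 3.1415  0.1994 -0.1684] q [0.3138 0.6647 1.5821 0.1046 1.0743 1.9949] F [ 0.0534 -0.0368 -0.6594] op 0.0921
(array([-0.0829, -0.0079, -0.0301]), array([-0.0009, -0.0039, -0.0078]))
```

View pics/s5.png

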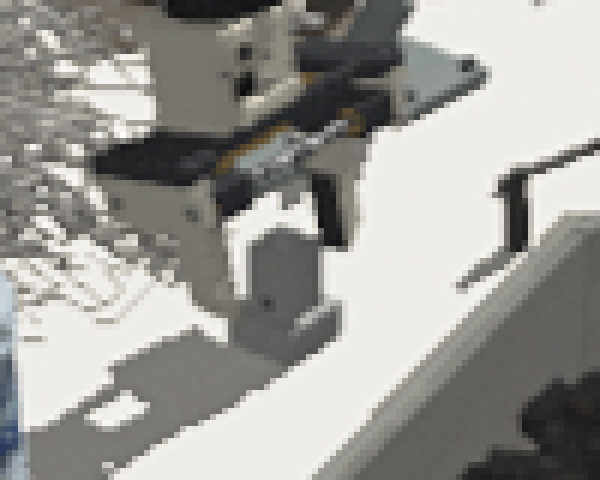

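The sleeve stands upright at crop (285,295) between the open, tilted fingers. I'll shift to the grasp offset and close at a higher grip.

>>> jog_arm(plan=[[[-0.08,-0.01,-0.04,0,0,0,1],[0,0,0,0,0,0,0.3],[0,0,0,0,0,0,0],[0,0,0,0,0,0,0],[0,0,0,0,0,0,0],[0,0,0,0,0,0,0],[0,0,0,0,0,0,0],[0,0,0,0,0,0,0]]], squeeze=55)

```text
time: 14.38
tool_pos: [0.4611, 0.2633, 0.0389]
tool_rot: [3.141, 0.2, -0.167]
contact_force: [0.3, -1.0, -0.8]
opening: 0.0296
```

```bash
python3 -c "from st import *;print(s['tool_pos']-R[:,2]*.0188)"
```

```text
t 14.38 pos [0.4611 0.2633 0.0389] rpy [ 3.1415  0.1999 -0.1674] q [0.3182 0.656  1.5892 0.1054 1.0761 1.9979] F [ 0.3192 -1.0057 -0.7722] op 0.0296
[0.4648 0.2627 0.0573]
```

```bash
cat > pg.py <<'E'
from st import *
OFF=np.array([.0119*0,0,0]);b=-.2
Rt0=Rm([3.1415,.1999,-.1674]);OFF=Rt0.T@(np.array([.4653,.2627,0])-[.4611,.2633,.0389]);OFF[1]=0
S=R@ry(.2) if False else R@Ro.from_euler('y',.2).as_matrix()   # sleeve axes (x, y, down)
Tb=toolR_peg()@Ro.from_euler('y',-.2).as_matrix()
U=s['tool_pos']+R@OFF
def tcp_for(h,x=0,y=0): return FOOT+Dp*h+Xs*x+Ys*y-Tb@OFF
print('underside in peg frame mm x,y',[round(float((U-TIP)@v)*1000,2) for v in(Xs,Ys)],'h',round(float((U-FOOT)@Dp)*1000,2))
F=s['contact_force'];print('F peg',[round(float(F@v),2) for v in(Xs,Ys,Dp)],'torque tool',R.T@s['torque'])
print('rot err',Ro.from_matrix(R.T@Tb).as_rotvec()/.15)
print('peg axes in tool: Xs',R.T@Xs,'Ys',R.T@Ys,'-Dp',-R.T@Dp)
E
python3 - <<'E'
from pg import *
print('OFF',OFF,'up',R.T@[0,0,1])
up=s['tool_pos']+[0,0,.21];print(delta(up,s['tool_rot'],tcp_for(.16),Tb),tcp_for(.16))
E
```

```text
t 14.38 pos [0.4611 0.2633 0.0389] rpy [ 3.1415  0.1999 -0.1674] q [0.3182 0.656  1.5892 0.1054 1.0761 1.9979] F [ 0.3192 -1.0057 -0.7722] op 0.0296
underside in peg frame mm x,y [-177.41, 295.11] h 7.77
F peg [0.08, -0.91, -0.94] torque tool [0.0726 0.0485 0.0638]
rot err [-0.0241  3.4889  0.4008]
peg axes in tool: Xs [ 0.748   0.0516 -0.6617] Ys [ 0.0583 -0.9982 -0.0119] -Dp [0.6611 0.0297 0.7497]
OFF [0.0119 0.     0.0373] up [-0.1986  0.0001 -0.9801]
(array([ 0.791 ,  5.9567, -0.225 ]), array([-0.0241,  3.4889,  0.4008])) [ 0.4519 -0.0372  0.2521]
```

>>> jog_arm(plan=[[[-0.06,0,-0.3,0,0,0,0],[-0.14,0,-0.7,0,0,0,0],[-0.14,0,-0.7,0,0,0,0],[-0.14,0,-0.7,0,0,0,0],[-0.14,0,-0.7,0,0,0,0],[-0.14,0,-0.7,0,0,0,0],[-0.06,0,-0.32,0,0,0,0],[0.11,0.85,-0.03,0,0,0,0],[0.11,0.85,-0.03,0,0,0,0],[0.11,0.85,-0.03,0,0,0,0],[0.11,0.85,-0.03,0,0,0,0],[0.11,0.85,-0.03,0,0,0,0],[0.11,0.85,-0.03,0,0,0,0],[0.11,0.85,-0.03,0,0,0,0],[0,0,0,0,0.7,0.08,0],[0,0,0,0,0.7,0.08,0],[0,0,0,0,0.7,0.08,0],[0,0,0,0,0.7,0.08,0],[0,0,0,-0.02,0.69,0.08,0],[0,0,0,0,0,0,0]]])

```text
time: 16.88
tool_pos: [0.4498, -0.0361, 0.2521]
tool_rot: [-3.141, -0.323, -0.227]
contact_force: [0.7, -0.4, -1.3]
opening: 0.0296
```

Run:
```python
from pg import *
print(delta(s['tool_pos'],s['tool_rot'],tcp_for(.095),Tb))
```

```text
t 16.88 pos [ 0.4498 -0.0361  0.2521] rpy [-3.1407 -0.3227 -0.2274] q [-0.2578  0.0068  1.9184  0.0135  0.8938  1.5335] F [ 0.7416 -0.3669 -1.2897] op 0.0296
underside in peg frame mm x,y [-2.07, 0.53] h 161.12
F peg [0.05, -0.19, -1.52] torque tool [ 0.003  -0.373   0.0302]
rot err [-0.0046  0.0057 -0.0033]
peg axes in tool: Xs [ 0.9799 -0.0006 -0.1995] Ys [-0.0005 -1.      0.0007] -Dp [0.1995 0.0006 0.9799]
(array([0.3037, 0.0109, 1.2879]), array([-0.0046,  0.0057, -0.0033]))
```

>>> jog_arm(plan=[[[0.08,0.01,0.3,0,0,0,0],[0.08,0,0.35,0,0,0,0],[0.08,0,0.35,0,0,0,0],[0.06,0,0.29,0,0,0,0],[0,0,0,0,0,0,0],[0,0,0,0,0,0,0]]])

```text
time: 17.62
tool_pos: [0.4855, -0.045, 0.1953]
tool_rot: [-3.141, -0.323, -0.228]
contact_force: [-0.5, -0.3, -2.8]
opening: 0.0293
```

Run:
```python
from pg import *
from cell import read_camera
print(delta(s['tool_pos'],s['tool_rot'],tcp_for(.095),Tb))
ims=[]
for n,(x,y) in dict(scene=(325,145),top=(355,160)).items():
    im,d=read_camera(n);np.savez(n+'3.npz',im=im,d=d);ims.append(cv2.resize(im[y:y+50,x:x+50,::-1],None,fx=8,fy=8,interpolation=0))
    for a in(-1,1):
      for c in(-1,1):
        w=U+S@np.array([a*.023,c*.023,0]);w2=w-S[:,2]*.022
        print(n,'x%+d y%+d'%(a,c),'under',((proj(n,w)-[x,y]+.5)*8).round(0),'upper',((proj(n,w2)-[x,y]+.5)*8).round(0))
    print('tip',n,((proj(n,TIP)-[x,y]+.5)*8))
cv2.imwrite('pics/z4.png',np.hstack(ims))
```

```text
t 17.62 pos [ 0.4855 -0.045   0.1953] rpy [-3.1408 -0.3234 -0.2276] q [-0.2564  0.1431  1.9412  0.0149  0.7341  1.5324] F [-0.4768 -0.3237 -2.7815] op 0.0293
underside in peg frame mm x,y [1.44, -0.09] h 93.61
F peg [-1.73, -0.42, -2.21] torque tool [ 0.1044 -0.3299 -0.0165]
rot err [-0.0041  0.0015 -0.0044]
peg axes in tool: Xs [ 0.98   -0.0008 -0.1989] Ys [-0.0007 -1.      0.0006] -Dp [0.1989 0.0005 0.98  ]
(array([-0.0339, -0.0021, -0.0215]), array([-0.0041,  0.0015, -0.0044]))
scene x-1 y-1 under [177. 319.] upper [197. 287.]
scene x-1 y+1 under [237. 292.] upper [256. 260.]
scene x+1 y-1 under [113. 254.] upper [131. 221.]
scene x+1 y+1 under [173. 228.] upper [192. 196.]
tip scene [169.906  287.2745]
top x-1 y-1 under [ 88. 235.] upper [ 88. 253.]
top x-1 y+1 under [210. 260.] upper [212. 279.]
top x+1 y-1 under [115. 118.] upper [115. 135.]
top x+1 y+1 under [238. 144.] upper [240. 161.]
tip top [161.1722 186.4577]
```

View pics/z4.png

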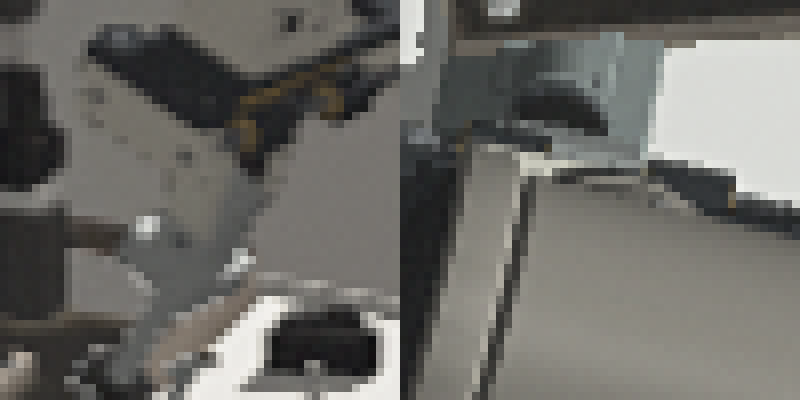

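>>> jog_arm(plan=[[[-0.03,0,0,0,0,0,0],[0.02,0,0.1,0,0,0,0],[0.02,0,0.1,0,0,0,0],[0.02,0,0.08,0,0,0,0],[0,0,0,0,0,0,0]]])

```text
time: 18.35
tool_pos: [0.4909, -0.0463, 0.182]
tool_rot: [-3.141, -0.323, -0.228]
contact_force: [-0.1, -0.2, -1.7]
opening: 0.0296
```

```bash
python3 -c "from pg import *"
```

```text
t 18.35 pos [ 0.4909 -0.0463  0.182 ] rpy [-3.1408 -0.3228 -0.2276] q [-0.256   0.1717  1.949   0.0153  0.6984  1.5322] F [-0.0633 -0.1666 -1.7103] op 0.0296
underside in peg frame mm x,y [-0.41, -0.1] h 79.22
F peg [-0.88, -0.18, -1.47] torque tool [ 0.0295 -0.3383 -0.0236]
rot err [-0.0039  0.0056 -0.0047]
peg axes in tool: Xs [ 0.9799 -0.0008 -0.1995] Ys [-0.0007 -1.      0.0006] -Dp [0.1995 0.0004 0.9799]
```

>>> jog_arm(plan=[[[0.01,0,0.06,0,0,0,0],[0.01,0,0.06,0,0,0,0],[0.015,0,0.06,0,0,0,0],[0,0,0,0,0,0,0]]])

```text
time: 18.85
tool_pos: [0.4954, -0.0473, 0.1742]
tool_rot: [-3.141, -0.323, -0.228]
contact_force: [-0.0, -0.6, -2.4]
opening: 0.0297
```

```bash
python3 -c "from pg import *"
```

```text
t 18.85 pos [ 0.4954 -0.0473  0.1742] rpy [-3.1408 -0.3232 -0.2276] q [-0.2556  0.1905  1.9507  0.0155  0.6775  1.5322] F [-0.017  -0.5533 -2.3618] op 0.0297
underside in peg frame mm x,y [-0.35, -0.08] h 70.25
F peg [-1.09, -0.54, -2.1] torque tool [ 0.0555 -0.3297  0.0033]
rot err [-0.004   0.0029 -0.0045]
peg axes in tool: Xs [ 0.98   -0.0008 -0.1991] Ys [-0.0007 -1.      0.0006] -Dp [0.1991 0.0005 0.98  ]
```

>>> jog_arm(plan=[[[0.01,0,0.06,0,0,0,0],[0.01,0,0.06,0,0,0,0],[0.015,0,0.06,0,0,0,0],[0,0,0,0,0,0,0]]])

```text
time: 19.35
tool_pos: [0.4998, -0.0483, 0.1662]
tool_rot: [-3.141, -0.323, -0.228]
contact_force: [0.5, 0.5, -1.1]
opening: 0.0296
```

```bash
python3 -c "from pg import *"
```

```text
t 19.35 pos [ 0.4998 -0.0483  0.1662] rpy [-3.1407 -0.3231 -0.2276] q [-0.2553  0.21    1.9518  0.0158  0.6568  1.5321] F [ 0.4717  0.5434 -1.1086] op 0.0296
underside in peg frame mm x,y [-0.42, -0.07] h 61.06
F peg [-0.26, 0.64, -1.13] torque tool [ 0.0364 -0.3684  0.0012]
rot err [-0.0041  0.003  -0.0047]
peg axes in tool: Xs [ 0.98   -0.0008 -0.1991] Ys [-0.0007 -1.      0.0006] -Dp [0.1991 0.0005 0.98  ]
```

>>> jog_arm(plan=[[[0.01,0,0.04,0,0,0,0],[0.01,0,0.04,0,0,0,0],[0.01,0,0.04,0,0,0,0],[0,0,0,0,0,0,0]]])

```text
time: 19.85
tool_pos: [0.5034, -0.0492, 0.1614]
tool_rot: [-3.141, -0.324, -0.228]
contact_force: [0.2, -0.5, -1.7]
opening: 0.0297
```

```bash
python3 -c "from pg import *"
```

```text
t 19.85 pos [ 0.5034 -0.0492  0.1614] rpy [-3.1408 -0.3245 -0.2277] q [-0.255   0.223   1.951   0.0159  0.6433  1.5321] F [ 0.225  -0.4711 -1.6551] op 0.0297
underside in peg frame mm x,y [0.48, -0.09] h 55.03
F peg [-0.55, -0.41, -1.6] torque tool [ 0.0973 -0.0507  0.0363]
rot err [-0.0039 -0.0058 -0.005 ]
peg axes in tool: Xs [ 0.9802 -0.0009 -0.1978] Ys [-0.0008 -1.      0.0006] -Dp [0.1978 0.0004 0.9802]
```

>>> jog_arm(plan=[[[0.008,0,0.04,0,0,0,0],[0.008,0,0.04,0,0,0,0],[0.008,0,0.04,0,0,0,0],[0,0,0,0,0,0,0]]])

```text
time: 20.35
tool_pos: [0.5064, -0.0499, 0.156]
tool_rot: [-3.141, -0.324, -0.228]
contact_force: [2.1, -0.1, -0.6]
opening: 0.0295
```

```bash
python3 -c "from pg import *"
```

```text
t 20.35 pos [ 0.5064 -0.0499  0.156 ] rpy [-3.1408 -0.3244 -0.2277] q [-0.2549  0.2364  1.9512  0.0161  0.6297  1.5321] F [ 2.0601 -0.0696 -0.6075] op 0.0295
underside in peg frame mm x,y [0.44, -0.12] h 48.79
F peg [1.45, 0.4, -1.54] torque tool [0.1001 0.2639 0.0034]
rot err [-0.0036 -0.0054 -0.0052]
peg axes in tool: Xs [ 0.9802 -0.0009 -0.1979] Ys [-0.0008 -1.      0.0005] -Dp [0.1979 0.0004 0.9802]
```

>>> jog_arm(plan=[[[0.008,0,0.04,0,0,0,0],[0.008,0,0.04,0,0,0,0],[0,0,0,0,0,0,0]]])

```text
time: 20.72
tool_pos: [0.5081, -0.0502, 0.1523]
tool_rot: [-3.141, -0.324, -0.228]
contact_force: [4.0, -0.0, -1.2]
opening: 0.0295
```

Run:
```python
from pg import *
from cell import read_camera
ims=[]
for n,(x,y) in dict(scene=(320,150),top=(355,160)).items():
    im,d=read_camera(n);ims.append(cv2.resize(im[y:y+50,x:x+50,::-1],None,fx=8,fy=8,interpolation=cv2.INTER_CUBIC))
cv2.imwrite('pics/z5.png',np.hstack(ims))
```

```text
t 20.73 pos [ 0.5081 -0.0502  0.1523] rpy [-3.1408 -0.3237 -0.2276] q [-0.2547  0.2452  1.9516  0.0162  0.6213  1.532 ] F [ 4.0003 -0.0145 -1.1549] op 0.0295
underside in peg frame mm x,y [0.04, -0.09] h 44.72
F peg [2.8, 0.89, -2.95] torque tool [0.0316 0.3245 0.0215]
rot err [-0.0038 -0.0004 -0.0046]
peg axes in tool: Xs [ 0.9801 -0.0008 -0.1986] Ys [-0.0007 -1.      0.0006] -Dp [0.1986 0.0004 0.9801]
```

View pics/z5.png

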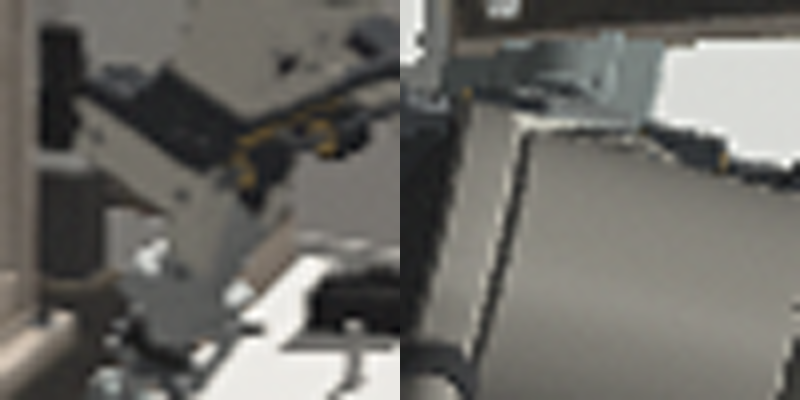

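>>> jog_arm(plan=[[[0.02,0,0,0,0,0,0],[0,0,0,0,0,0,0],[0,0,0,0,0,0,0]]])

```text
time: 21.2
tool_pos: [0.5085, -0.0503, 0.1525]
tool_rot: [-3.141, -0.323, -0.228]
contact_force: [1.7, -0.6, -0.9]
opening: 0.0294
```

```bash
python3 -c "from pg import *"
```

```text
t 21.2 pos [ 0.5085 -0.0503  0.1525] rpy [-3.1408 -0.3227 -0.2275] q [-0.2546  0.2459  1.9494  0.0161  0.6237  1.5321] F [ 1.7467 -0.6088 -0.8726] op 0.0294
underside in peg frame mm x,y [0.5, -0.06] h 44.69
F peg [1.16, -0.2, -1.68] torque tool [-0.0202 -0.0281 -0.0246]
rot err [-0.004   0.0057 -0.0041]
peg axes in tool: Xs [ 0.9799 -0.0007 -0.1995] Ys [-0.0006 -1.      0.0006] -Dp [0.1995 0.0005 0.9799]
```

>>> jog_arm(plan=[[[0.018,0,0.04,0,0,0,0],[0.01,0,0.04,0,0,0,0],[0,0,0,0,0,0,0]]])

```text
time: 21.58
tool_pos: [0.5108, -0.0507, 0.1488]
tool_rot: [-3.141, -0.322, -0.228]
contact_force: [-1.4, 0.8, -2.7]
opening: 0.0296
```

```bash
python3 -c "from pg import *"
```

```text
t 21.57 pos [ 0.5108 -0.0507  0.1488] rpy [-3.1406 -0.3218 -0.2276] q [-0.2543  0.2558  1.948   0.0163  0.6161  1.5322] F [-1.4017  0.8112 -2.6636] op 0.0296
underside in peg frame mm x,y [0.62, 0.05] h 40.28
F peg [-2.67, 0.48, -1.53] torque tool [ 0.1565 -0.6561 -0.0259]
rot err [-0.0051  0.012  -0.0044]
peg axes in tool: Xs [ 0.9797 -0.0008 -0.2004] Ys [-0.0007 -1.      0.0008] -Dp [0.2004 0.0006 0.9797]
```

>>> jog_arm(plan=[[[0.01,0,0.04,0,0,0,0],[0.008,0,0.04,0,0,0,0],[0,0,0,0,0,0,0]]])

```text
time: 21.95
tool_pos: [0.5128, -0.0512, 0.1452]
tool_rot: [-3.141, -0.322, -0.228]
contact_force: [-4.3, 1.4, -3.5]
opening: 0.0296
```

```bash
python3 -c "from pg import *"
```

```text
t 21.95 pos [ 0.5128 -0.0512  0.1452] rpy [-3.1406 -0.3216 -0.2276] q [-0.2541  0.2648  1.9477  0.0164  0.6076  1.5321] F [-4.3099  1.4493 -3.4887] op 0.0296
underside in peg frame mm x,y [0.6, 0.04] h 36.14
F peg [-5.66, 0.44, -0.76] torque tool [ 0.3169 -0.9718  0.0212]
rot err [-0.005   0.0132 -0.0043]
peg axes in tool: Xs [ 0.9797 -0.0008 -0.2006] Ys [-0.0006 -1.      0.0008] -Dp [0.2006 0.0006 0.9797]
```

>>> jog_arm(plan=[[[-0.016,0,0,0,0,0,0],[0,0,0,0,0,0,0]]])

```text
time: 22.2
tool_pos: [0.5127, -0.0512, 0.1453]
tool_rot: [-3.141, -0.323, -0.228]
contact_force: [-0.3, 2.0, -7.7]
opening: 0.0297
```

```bash
python3 -c "from pg import *"
```

```text
t 22.2 pos [ 0.5127 -0.0512  0.1453] rpy [-3.1406 -0.3232 -0.2277] q [-0.2542  0.2639  1.9492  0.0165  0.6054  1.532 ] F [-0.3483  1.9779 -7.6799] op 0.0297
underside in peg frame mm x,y [0.6, 0.0] h 36.32
F peg [-4.52, 1.85, -6.26] torque tool [ 0.4097 -0.6305  0.0546]
rot err [-0.0048  0.0026 -0.0049]
peg axes in tool: Xs [ 0.98   -0.0009 -0.1991] Ys [-0.0007 -1.      0.0007] -Dp [0.1991 0.0006 0.98  ]
```

>>> jog_arm(plan=[[[0.006,0,0.04,0,0,0,0],[0.006,0,0.04,0,0,0,0],[0,0,0,0,0,0,0]]])

```text
time: 22.58
tool_pos: [0.5146, -0.0517, 0.1421]
tool_rot: [-3.141, -0.324, -0.228]
contact_force: [-2.5, 2.1, -1.9]
opening: 0.0296
```

```bash
python3 -c "from pg import *"
```

```text
t 22.57 pos [ 0.5146 -0.0517  0.1421] rpy [-3.1408 -0.3237 -0.2276] q [-0.2541  0.2718  1.9492  0.0165  0.5971  1.5319] F [-2.4845  2.0607 -1.8995] op 0.0296
underside in peg frame mm x,y [0.68, -0.03] h 32.61
F peg [-3.45, 1.45, -0.2] torque tool [ 0.3449 -0.8817  0.0247]
rot err [-0.0042 -0.0004 -0.0042]
peg axes in tool: Xs [ 0.9801 -0.0007 -0.1986] Ys [-0.0006 -1.      0.0006] -Dp [0.1986 0.0005 0.9801]
```

>>> jog_arm(plan=[[[-0.012,-0.008,0,0,0,0,0],[0,0,0,0,0,0,0]]])

```text
time: 22.82
tool_pos: [0.5145, -0.0516, 0.1421]
tool_rot: [-3.141, -0.325, -0.227]
contact_force: [-0.3, -1.0, -2.5]
opening: 0.0297
```

```bash
python3 -c "from pg import *"
```

```text
t 22.82 pos [ 0.5145 -0.0516  0.1421] rpy [-3.1413 -0.3247 -0.2275] q [-0.2536  0.2714  1.9502  0.0154  0.5954  1.5332] F [-0.2836 -0.9543 -2.4687] op 0.0297
underside in peg frame mm x,y [0.66, 0.02] h 32.65
F peg [-1.29, -0.99, -2.11] torque tool [-0.2821 -0.6153  0.0125]
rot err [-0.0009 -0.0076 -0.0037]
peg axes in tool: Xs [ 0.9803 -0.0006 -0.1976] Ys [-0.0006 -1.      0.0001] -Dp [0.1976 0.     0.9803]
```

>>> jog_arm(plan=[[[0.006,0,0.04,0,0,0,0],[0.006,0,0.03,0,0,0,0],[0,0,0,0,0,0,0]]])

```text
time: 23.2
tool_pos: [0.5163, -0.0517, 0.139]
tool_rot: [-3.141, -0.325, -0.228]
contact_force: [-0.5, 0.1, -1.8]
opening: 0.0294
```

```bash
python3 -c "from pg import *"
```

```text
t 23.2 pos [ 0.5163 -0.0517  0.139 ] rpy [-3.1407 -0.3249 -0.2277] q [-0.2531  0.2793  1.95    0.0162  0.5876  1.5332] F [-0.4622  0.144  -1.8223] op 0.0294
underside in peg frame mm x,y [0.65, 0.34] h 29.03
F peg [-1.33, 0.04, -1.34] torque tool [ 0.0187 -0.3114  0.0586]
rot err [-0.004  -0.0088 -0.0049]
peg axes in tool: Xs [ 0.9803 -0.0008 -0.1974] Ys [-0.0007 -1.      0.0006] -Dp [0.1974 0.0004 0.9803]
```

>>> jog_arm(plan=[[[0.008,0,0.04,0,0,0,0],[0.006,0,0.03,0,0,0,0],[0,0,0,0,0,0,0]]])

```text
time: 23.58
tool_pos: [0.5174, -0.0519, 0.1354]
tool_rot: [-3.141, -0.323, -0.228]
contact_force: [-0.7, 0.3, -2.0]
opening: 0.0294
```

Run:
```python
from pg import *
from cell import read_camera
ims=[]
for n,(x,y) in dict(scene=(320,150),top=(355,160)).items():
    im,d=read_camera(n);ims.append(cv2.resize(im[y:y+50,x:x+50,::-1],None,fx=8,fy=8,interpolation=cv2.INTER_CUBIC))
cv2.imwrite('pics/z6.png',np.hstack(ims))
```

```text
t 23.57 pos [ 0.5174 -0.0519  0.1354] rpy [-3.1408 -0.3232 -0.2276] q [-0.253   0.2874  1.9504  0.0162  0.5808  1.5331] F [-0.7224  0.3406 -2.0414] op 0.0294
underside in peg frame mm x,y [-0.25, 0.35] h 25.31
F peg [-1.7, 0.17, -1.38] torque tool [ 0.0426 -0.3327 -0.0333]
rot err [-0.004   0.0026 -0.0042]
peg axes in tool: Xs [ 0.98   -0.0007 -0.1991] Ys [-0.0006 -1.      0.0006] -Dp [0.1991 0.0005 0.98  ]
```

View pics/z6.png

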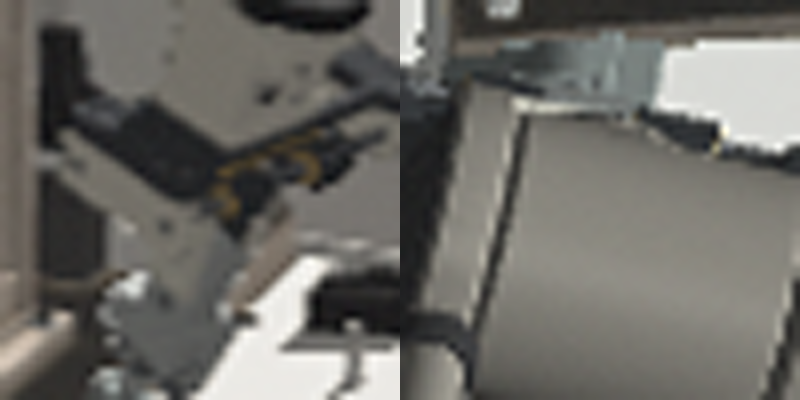

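Run:
```python
from pg import *
for h in range(-5,90,10): print(h,proj('scene',FOOT+Dp*h/1000).round(1),proj('top',FOOT+Dp*h/1000).round(1))
n,x,y='scene',320,150
for a in(-1,1):
  for c in(-1,1):
    w=U+S@np.array([a*.023,c*.023,0]);w2=w-S[:,2]*.022
    print(n,'x%+d y%+d'%(a,c),'under',((proj(n,w)-[x,y]+.5)*8).round(0),'upper',((proj(n,w2)-[x,y]+.5)*8).round(0))
for k in(0,26): # catch tip for face at k
  for hh,xx in((46,-33),(53,-42)): print('face',k,hh,proj('scene',FOOT+Dp*(k+hh)/1000+Xs*xx/1000),proj('top',FOOT+Dp*(k+hh)/1000+Xs*xx/1000))
```

```text
t 23.68 pos [ 0.5174 -0.052   0.1355] rpy [-3.1408 -0.3234 -0.2277] q [-0.253   0.2872  1.9503  0.0162  0.5809  1.5332] F [ 0.7961 -0.104  -1.3637] op 0.0296
underside in peg frame mm x,y [-0.16, 0.33] h 25.42
F peg [0.01, 0.08, -1.58] torque tool [ 0.0053 -0.3356  0.0049]
rot err [-0.004   0.0016 -0.0049]
peg axes in tool: Xs [ 0.98   -0.0008 -0.1989] Ys [-0.0007 -1.      0.0006] -Dp [0.1989 0.0004 0.98  ]
-5 [336.6 195.9] [374.1 174.5]
5 [337.6 194.2] [374.2 175.4]
15 [338.6 192.6] [374.3 176.3]
25 [339.6 190.9] [374.3 177.2]
35 [340.6 189.2] [374.4 178.1]
45 [341.6 187.4] [374.4 179. ]
55 [342.6 185.7] [374.5 179.9]
65 [343.6 183.9] [374.5 180.9]
75 [344.7 182.2] [374.6 181.8]
85 [345.7 180.4] [374.6 182.8]
scene x-1 y-1 under [162. 377.] upper [180. 347.]
scene x-1 y+1 under [221. 349.] upper [239. 319.]
scene x+1 y-1 under [100. 313.] upper [117. 282.]
scene x+1 y+1 under [159. 286.] upper [177. 256.]
face 0 46 [347.3373 193.0159] [372.0656 189.1206]
face 0 53 [349.6308 193.3934] [371.4529 192.5353]
face 26 46 [350.0942 188.5018] [372.1671 191.7425]
face 26 53 [352.4229 188.8634] [371.543  195.2298]
```

Run:
```python
import cv2,numpy as np
s=np.load('scene0.npz')['im'][...,::-1];t=np.load('top0.npz')['im'][...,::-1]
cv2.imwrite('pics/c0.png',np.hstack([cv2.resize(s[170:220,320:370],None,fx=8,fy=8,interpolation=cv2.INTER_CUBIC),cv2.resize(t[155:205,350:400],None,fx=8,fy=8,interpolation=cv2.INTER_CUBIC)]))
```

```text
(no output)
```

View pics/c0.png

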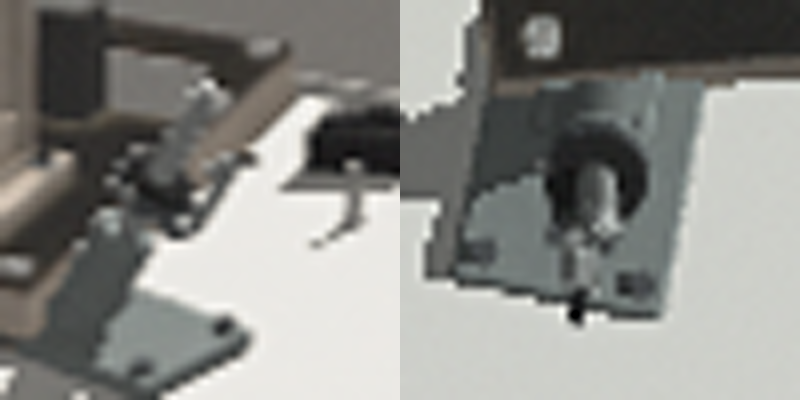

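>>> jog_arm(plan=[[[0.004,0,0.02,0,0,0,0],[0.004,0,0.02,0,0,0,0],[0,0,0,0,0,0,0]]])

```text
time: 24.05
tool_pos: [0.5184, -0.0522, 0.1341]
tool_rot: [-3.141, -0.324, -0.228]
contact_force: [-3.4, 1.0, 3.1]
opening: 0.0296
```

```bash
python3 -c "from pg import *"
```

```text
t 24.05 pos [ 0.5184 -0.0522  0.1341] rpy [-3.1408 -0.3237 -0.2275] q [-0.2529  0.2908  1.95    0.0162  0.5773  1.5331] F [-3.4027  1.028   3.0549] op 0.0296
underside in peg frame mm x,y [0.0, 0.35] h 23.74
F peg [-1.54, 0.24, 4.42] torque tool [-0.0061 -0.6284  0.0293]
rot err [-0.0039 -0.0009 -0.0039]
peg axes in tool: Xs [ 0.9801 -0.0007 -0.1985] Ys [-0.0006 -1.      0.0006] -Dp [0.1985 0.0005 0.9801]
```

>>> jog_arm(plan=[[[0.006,0,0.03,0,0,0,0],[0.004,0,0.02,0,0,0,0],[0,0,0,0,0,0,0]]])

```text
time: 24.42
tool_pos: [0.5193, -0.0523, 0.1327]
tool_rot: [-3.141, -0.324, -0.227]
contact_force: [-10.9, 2.1, 14.5]
opening: 0.0298
```

```bash
python3 -c "from pg import *"
```

```text
t 24.43 pos [ 0.5193 -0.0523  0.1327] rpy [-3.141  -0.3239 -0.2272] q [-0.2527  0.2946  1.9497  0.0161  0.5736  1.5331] F [-10.8961   2.1325  14.4757] op 0.0298
underside in peg frame mm x,y [0.08, 0.38] h 22.02
F peg [-2.37, -0.37, 18.08] torque tool [-0.0702 -1.1975  0.0284]
rot err [-0.0034 -0.002  -0.0021]
peg axes in tool: Xs [ 0.9801 -0.0004 -0.1984] Ys [-0.0003 -1.      0.0005] -Dp [0.1984 0.0004 0.9801]
```

Resistance rises about 8 N/mm, which is the pad, so the face is at about 24.5 mm. I'll ease off and look.

>>> jog_arm(plan=[[[-0.007,0,-0.035,0,0,0,0],[0,0,0,0,0,0,0],[0,0,0,0,0,0,0]]])

```text
time: 24.8
tool_pos: [0.5187, -0.0522, 0.1337]
tool_rot: [-3.141, -0.324, -0.228]
contact_force: [-5.6, 2.3, 6.7]
opening: 0.0291
```

Run:
```python
from pg import *
from cell import read_camera
ims=[]
for n,(x,y) in dict(scene=(320,150),top=(355,160)).items():
    im,d=read_camera(n);ims.append(cv2.resize(im[y:y+50,x:x+50,::-1],None,fx=8,fy=8,interpolation=cv2.INTER_CUBIC))
cv2.imwrite('pics/z7.png',np.hstack(ims))
```

```text
t 24.8 pos [ 0.5187 -0.0522  0.1337] rpy [-3.1408 -0.3239 -0.2275] q [-0.2529  0.2919  1.95    0.0162  0.576   1.5331] F [-5.553   2.3204  6.6799] op 0.0291
underside in peg frame mm x,y [0.03, 0.35] h 23.22
F peg [-1.8, 1.01, 8.75] torque tool [-0.052  -0.7341  0.0045]
rot err [-0.0037 -0.0017 -0.004 ]
peg axes in tool: Xs [ 0.9801 -0.0007 -0.1984] Ys [-0.0006 -1.      0.0006] -Dp [0.1984 0.0004 0.9801]
```

View pics/z7.png

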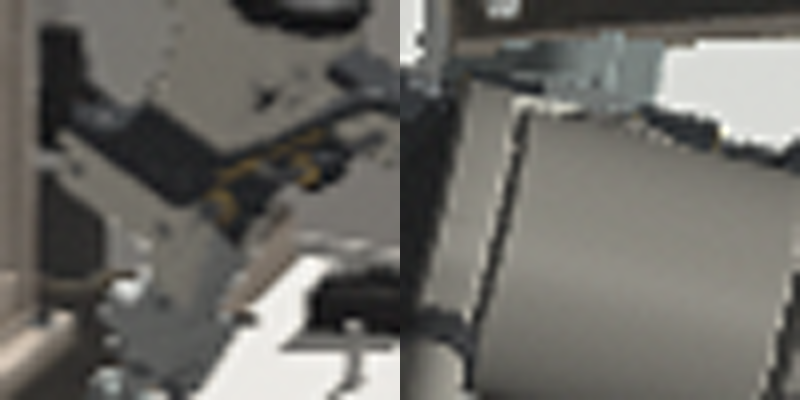

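>>> jog_arm(plan=[[[-0.004,0,-0.02,0,0,0,0],[-0.004,0,-0.02,0,0,0,0],[0,0,0,0,0,0,0]]])

```text
time: 25.28
tool_pos: [0.5179, -0.0521, 0.1348]
tool_rot: [-3.141, -0.324, -0.228]
contact_force: [-0.4, -0.9, -1.6]
opening: 0.0294
```

```bash
python3 -c "from pg import *"
```

```text
t 25.27 pos [ 0.5179 -0.0521  0.1348] rpy [-3.1408 -0.3237 -0.2276] q [-0.253   0.2889  1.9502  0.0162  0.579   1.5331] F [-0.3533 -0.8686 -1.5918] op 0.0294
underside in peg frame mm x,y [-0.03, 0.32] h 24.59
F peg [-0.92, -0.93, -1.3] torque tool [ 0.0466 -0.3921  0.0274]
rot err [-0.0039 -0.0005 -0.0047]
peg axes in tool: Xs [ 0.9801 -0.0008 -0.1986] Ys [-0.0007 -1.      0.0006] -Dp [0.1986 0.0004 0.9801]
```

>>> jog_arm(plan=[[[-0.004,0,-0.02,0,0,0,0],[0,0,0,0,0,0,0]]])

```text
time: 25.52
tool_pos: [0.5174, -0.0519, 0.1358]
tool_rot: [-3.141, -0.324, -0.228]
contact_force: [-1.3, -0.2, -2.4]
opening: 0.0298
```

```bash
python3 -c "from pg import *"
```

```text
t 25.52 pos [ 0.5174 -0.0519  0.1358] rpy [-3.1408 -0.3236 -0.2275] q [-0.253   0.2865  1.9502  0.0162  0.5814  1.5331] F [-1.3082 -0.2036 -2.4389] op 0.0298
underside in peg frame mm x,y [-0.03, 0.35] h 25.73
F peg [-2.28, -0.49, -1.5] torque tool [ 0.0017 -0.3594  0.0375]
rot err [-0.0039 -0.0001 -0.004 ]
peg axes in tool: Xs [ 0.9801 -0.0007 -0.1987] Ys [-0.0006 -1.      0.0006] -Dp [0.1987 0.0005 0.9801]
```

>>> jog_arm(plan=[[[-0.004,0,-0.02,0,0,0,0],[0,0,0,0,0,0,0]]])

```text
time: 25.78
tool_pos: [0.5169, -0.0519, 0.1365]
tool_rot: [-3.141, -0.323, -0.228]
contact_force: [3.4, -0.5, -7.1]
opening: 0.0299
```

```bash
python3 -c "from pg import *"
```

```text
t 25.77 pos [ 0.5169 -0.0519  0.1365] rpy [-3.1408 -0.3235 -0.2277] q [-0.2531  0.2846  1.9505  0.0162  0.5831  1.5332] F [ 3.3854 -0.5027 -7.0854] op 0.0299
underside in peg frame mm x,y [-0.14, 0.3] h 26.56
F peg [-0.59, 0.27, -7.84] torque tool [ 0.0716 -0.0324  0.0323]
rot err [-0.0039  0.0008 -0.0051]
peg axes in tool: Xs [ 0.98   -0.0009 -0.1988] Ys [-0.0008 -1.      0.0006] -Dp [0.1988 0.0004 0.98  ]
```

>>> jog_arm(plan=[[[-0.003,0,-0.014,0,0,0,0],[0,0,0,0,0,0,0]]])

```text
time: 26.02
tool_pos: [0.5167, -0.0518, 0.1368]
tool_rot: [-3.141, -0.324, -0.228]
contact_force: [5.8, -1.1, -11.9]
opening: 0.0299
```

```bash
python3 -c "from pg import *"
```

```text
t 26.02 pos [ 0.5167 -0.0518  0.1368] rpy [-3.1407 -0.3235 -0.2278] q [-0.2532  0.2839  1.9506  0.0162  0.5837  1.5332] F [  5.8287  -1.129  -11.9275] op 0.0299
underside in peg frame mm x,y [-0.15, 0.29] h 26.9
F peg [-0.83, 0.21, -13.3] torque tool [ 0.1103  0.3217 -0.0106]
rot err [-0.0039  0.0006 -0.0055]
peg axes in tool: Xs [ 0.98   -0.0009 -0.1988] Ys [-0.0008 -1.      0.0006] -Dp [0.1988 0.0004 0.9801]
```

>>> jog_arm(plan=[[[0.006,0,0.03,0,0,0,0],[0,0,0,0,0,0,0],[0,0,0,0,0,0,0]]])

```text
time: 26.4
tool_pos: [0.5173, -0.0519, 0.1363]
tool_rot: [-3.141, -0.324, -0.227]
contact_force: [0.9, -1.1, -2.2]
opening: 0.0298
```

```bash
python3 -c "from pg import *"
```

```text
t 26.4 pos [ 0.5173 -0.0519  0.1363] rpy [-3.1408 -0.324  -0.2275] q [-0.253   0.2853  1.9503  0.0162  0.5822  1.5331] F [ 0.8699 -1.0679 -2.1717] op 0.0298
underside in peg frame mm x,y [0.11, 0.36] h 26.24
F peg [-0.14, -0.84, -2.42] torque tool [ 0.0408 -0.3063  0.023 ]
rot err [-0.004  -0.0026 -0.0038]
peg axes in tool: Xs [ 0.9801 -0.0007 -0.1983] Ys [-0.0006 -1.      0.0006] -Dp [0.1983 0.0005 0.9801]
```

The catch is holding and the load is off. Lowering 1.5 mm onto the collar, then letting go.

>>> jog_arm(plan=[[[0.006,0,0.03,0,0,0,0],[0,0,0,0,0,0,0],[0,0,0,0,0,0,0.5],[0,0,0,0,0,0,0.8],[0,0,0,0,0,0,1],[0,0,0,0,0,0,1],[0,0,0,0,0,0,1],[0,0,0,0,0,0,1]]])

```text
time: 27.4
tool_pos: [0.518, -0.0521, 0.1347]
tool_rot: [-3.141, -0.324, -0.228]
contact_force: [-0.9, 1.0, 0.2]
opening: 0.0849
```

>>> jog_arm(plan=[[[-0.02,0,-0.1,0,0,0,1],[-0.06,0,-0.3,0,0,0,1],[-0.1,0,-0.5,0,0,0,1],[-0.1,0,-0.5,0,0,0,1],[-0.1,0,-0.5,0,0,0,1],[-0.1,0,-0.5,0,0,0,1],[-0.3,0,-0.5,0,0,0,1],[-0.3,0,-0.5,0,0,0,1],[0,0.8,0,0,0,0,1],[0,0.8,0,0,0,0,1],[0,0.8,0,0,0,0,1],[0,0.8,0,0,0,0,1],[0,0,0,0,0,0,1],[0,0,0,0,0,0,1]]])

```text
time: 29.15
tool_pos: [0.3791, -0.1837, 0.279]
tool_rot: [-3.141, -0.324, -0.228]
contact_force: [-0.3, 0.4, 0.2]
opening: 0.0919
```

Run:
```python
from st import *
from cell import read_camera
ims=[]
for n,(x,y) in dict(scene=(320,160),top=(350,150)).items():
    im,d=read_camera(n);np.savez(n+'9.npz',im=im,d=d);ims.append(cv2.resize(im[y:y+50,x:x+50,::-1],None,fx=8,fy=8,interpolation=cv2.INTER_CUBIC))
    for nm,h in(('under',.0245),('top',.0865)): print(n,nm,((proj(n,FOOT+Dp*h)-[x,y]+.5)*8).round())
    cv2.imwrite(f'pics/{n}9.png',im[...,::-1])
cv2.imwrite('pics/z9.png',np.hstack(ims))
```

```text
t 29.15 pos [ 0.3791 -0.1837  0.279 ] rpy [-3.1406 -0.324  -0.228 ] q [-0.7602 -0.0768  1.9204  0.1911  1.0249  0.9615] F [-0.2631  0.4118  0.1711] op 0.0919
scene under [160. 252.]
scene top [211. 165.]
top under [198. 221.]
top top [201. 268.]
```

View pics/z9.png

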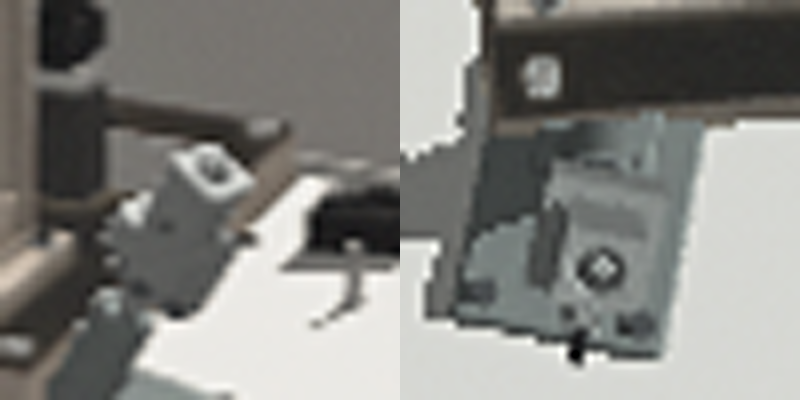

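View pics/top9.png

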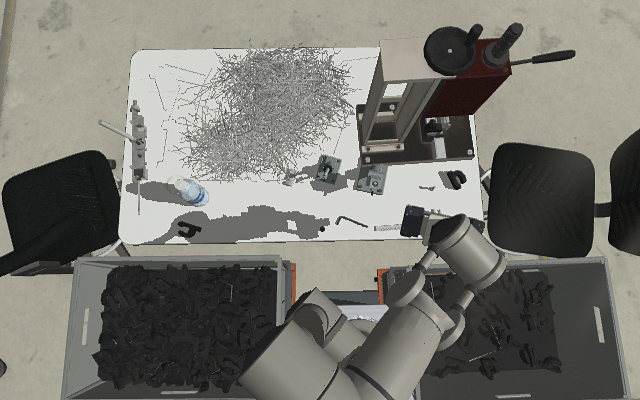

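The sleeve sits on the peg: its square end is at scene crop (211,165), exactly where predicted. The catch tab is at the same pixel as before the job, so it is shut, and the other things look unmoved.

Run:
```python
from cell import ticket
print(ticket.hand_in())
```

```text
the job is handed in; nothing more can be done
None
```

The sleeve hangs on the slanted peg of the larger stand, flange down on the collar with the catch shut over it. It is released and the job is handed in, at about 29 s of the 58 s; no verdict is reported.

- **Regrip:** with the first grip, joint 5 would have passed its lower limit near the bottom of the peg. I set the sleeve back on the table and gripped it again, tilted 0.2 rad.
- **Sliding on:** side forces reached about 5 N, and I corrected them on the way. The collar face lies about 24.5 mm up from peg_foot.
- **Force:** the peak press on the collar was about 19–20 N, right at the limit you set and under the 25 N failure line.
- **Pull-back:** after 2 mm of play the catch held. The pull peaked at about 12 N, above the roughly 8 N asked for.
- **Last checks:** the final pictures show the sleeve within about a pixel of its predicted home position. The catch tab is on the same pixels as before the job. The other things look unmoved in the top picture, and the arm is clear with no load.
- **One disagreement:** I never felt a clear 2 to 8 N along the peg as the catch passed the flange. That it is shut rests on the pull test and the tab's position.

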